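# Put the setting block away, then rock the angle gauge to its index and hold

### The job

The setting block used to check the angle gauge is still standing out on the bench: put it back, fully home, in its own slot of the rack, the one whose label has the colour of the block's band. Then take the angle gauge by its black grip, set it upright with its V foot astride the gas cell's tube on the band of tape, and from there rock it round the tube, both sides of the V bearing, until the swinging needle settles on the red index; finish while holding it there, needle still on the index, so that a colleague can mark the tube. Leave the solder spool, the battery and the eraser where they are.

Things in the scene. Friction and masses are not known exactly. Their poses are not given: they have to be found in the camera images.
- setting_block: Bright steel setting block with a half-round crown and a blue band round it, 30 (its x) x 20 (its y) x 54 mm tall (flat sides to 44 mm, crown radius 10 mm above; the blue band spans 30 to 39 mm), 0.13 kg, standing loose on the bench. Origin: centre of its underside; z up.
- holder_blue: Grey holder with blue labels, fixed, one of three like slots in a row. Outside 39 (x) x 29 (y) x 20 mm high; pocket 33 x 23 mm, open above, floor 3 mm above the origin. The block goes in with its 30 mm side along the holder's x, either way round. Origin: centre of its underside, 4 mm above the bench. The row runs along x, 42 mm from holder to holder; blue may be at an end or in the middle.
- holder_yellow: The same kind of holder with yellow labels and its own yellow-banded block fixed in it (that block's top 57 mm above the origin). Origin as before. Leave it.
- holder_green: The same kind of holder with green labels, empty; not the slot for this block. Origin as before.
- rack: Black base plate, 132 (x) x 50 (y) x 4 mm, fixed, carries the three holders. Origin: centre of its underside.
- gauge: Angle gauge, 0.4 kg, 140 mm tall, loose, white dial facing the robot (its -x side). Brass foot 30 (x) x 50 (y) x 23 mm with a 120 degree V below, along x (40 mm wide at z = 0, apex 11.5 mm up); black housing 64 mm across, 20 thick, centre 56 mm up; black rubber grip 18 (x) x 24 (y) mm, 94 to 136 mm up. Origin: centre of its underside; z up, y to the left seen from the robot.
- gauge_grip (a point): Point in the middle of the gauge's black grip, 118 mm above its origin: grip here, best across the 24 mm width (fingers closing along the gauge's y, so that the gauge cannot swivel in the grip).
- v_centre (a point): Point of the gauge 12.7 mm below its origin: it lies on the tube's axis when both sides of the V bear on the tube.
- gas_cell: Gas cell, fixed: aluminium tube, 42 mm outside diameter, 150 mm long, lying level along the body's x, axis 60 mm above the bench; a 64 mm flange, 10 mm thick, at each end; strapped down on two dark V-blocks (47 mm either side of the middle, 22 mm long). Free tube between them: 72 mm. Origin: on the bench below the middle of the tube.
- tape_band (a point): Middle of the tan band of tape (36 mm wide) round the middle of the tube, on the tube's axis, 60 mm above the bench; x along the tube. Set the gauge's foot down over it.
- needle (a joint): Angle of the gauge's free-swinging weighted needle on the dial, rad; 0: it points to the top of the dial (gauge upright). Gravity keeps it upright, so it equals the gauge's lean: it grows as the gauge's top leans to the right seen facing the dial (to the gauge's -y, a positive turn about the gauge's +x). It swings at about 4 Hz and settles in about 1 s.
- bezel (a joint): Angle of the red index on the metal bezel ring, same zero and sense as the needle, rad; set and locked beforehand, it cannot be turned by hand. 0.25 to 0.48: the index stands 14 to 28 degrees left of the dial's top, seen facing the dial, so the gauge must lean that much to the right. The needle is on the index when both values are equal.
- needle_tip (a point): Tip of the black needle, 25 mm from the dial's centre.
- index_tip (a point): Inner tip of the red index on the bezel, 25 mm from the dial's centre; the index is 3 mm wide.
- spool: Solder spool, 49 mm across, 29 mm high, loose bystander. Origin: centre of its underside.
- aa_cell: AA battery standing on end, 15 mm across, 51 mm high, loose bystander between the gauge and the block. Origin: centre of its underside.
- rubber: White eraser, 19 x 42 x 11 mm, loose bystander. Origin: centre of its underside.

How it is judged:
By the outcome, as a careful person would: the job done as asked, in the order asked, and still so for the second after the job is handed in, while the arm keeps its last pose, push and grip.
It also fails if it takes over 51 s, if anything falls off the work surface, if the arm or the gripper's body presses on something with over 40 N, if the wrist force passes 120 N, or if a joint passes its speed limit or range.

### The arm

A 7-joint arm with a two-finger parallel gripper is mounted at the origin on a cart in front of the work surface, level with it; the furniture and walls round the work are solid. World frame = base frame: x ahead of the robot, y to its left, z up, the work surface at z = 0. Lengths are in m, angles in rad, forces in N, time in s.
With the tool pointing down it reaches from about 0.4 to 0.875 m from the base axis. Payload 19.3 kg.
Tool frame: the origin (TCP) lies at the very end of the fingers, on their centre line; the grasp point (between the pads) lies 19 mm behind it; z points along the fingers, y is the line along which they close (so a half turn about z gives the same grasp; the last joint's range is limited). The gripper opens to 85 mm and grips with 20 to 120 N. Pads are 22 mm wide; open, the fingers measure 114 mm over their backs; the gripper's body (76 mm by 85 mm) begins 54 mm behind the grasp point. The pads swing forward as they close: fully open they stand 13 mm farther back than shut.
Start: joints at [-1.289, 0.521, -0.036, 1.599, 0.021, 1.021, -0.113], TCP at [0.215, 0.587, 0.231] pointing down, gripper open.
Joint ranges: [-2.91, 2.91], [-0.3, 2.13], [-1.5, 1.42], [0.17, 2.43], [-1.26, 4.41], [0.16, 1.93], [-2.52, 2.52]. Speed limits (rad/s): [1.89, 1.89, 2.39, 2.39, 3.01, 3.01, 3.01].

### API

Orientations are given as [roll, pitch, yaw] about the fixed x, y, z axes, in that order (R = Rz(yaw) Ry(pitch) Rx(roll)).
In Python, from workcell import bot gives the robot as it stands.
- The arm moves only by the tool servo_tool, never from a script. Its argument "plan" is a list of rows, each a list of 7 numbers: the finger opening in cm, from 0 to 8.54, then the shift along the tool's x, y, z in cm, then the turn, a rotation vector about the tool's x, y, z in degrees. In form: [[fingers, x, y, z, wx, wy, wz], ...]. A call has 1 to 10 rows; each row is the pose to reach, as a shift and turn from the pose commanded when the call began, along the tool's axes at that moment; what a row does not reach only later rows make up. A row lasts 1/10 s, in which the tool goes at most 50 mm and 8.59 degrees, less where a joint would pass 70% of its speed; a pose out of reach is approached as far as the arm can. A call with a gripper value outside its range is refused whole. The fingers move at their own pace and stop on an object; "force" is the grip in N (left out, the last holds). Time passes only in rows, so rows that repeat a pose let the fingers close. It gives the time, the measured TCP pose, the force, the opening and the grip force at its end, in the units of the state.
- bot.observe(): the state, without advancing time (a new reading comes with each control period).
- bot.grab_frame(name): name is "side" or "top" or "wrist"; returns a dict with "frame" (400x640x3 uint8, blue, green, red), "mtx" (3x3 intrinsics, pixels), "R" (3x3) and "t" (3): a world point X has camera coordinates R X + t; the wrist camera has in their place "T_tool_cam" (4x4, takes a point from camera to tool coordinates, whose origin is the TCP and whose axes are the flange's). Camera axes: x right, y down, z forward; pixel columns grow to the right and rows downward; lengths in m; the calibration is good to about 2 mm. A picture is of the moment at which its call begins: read the wrist's pose just before it. There is no depth.
- bot.job_done(): hands the job in; it is judged then, once.
The state is a dict: "clock": time; "qpos": joint angles; "qd": joint speeds; "joint_efforts": joint torques, N m; "position": TCP position; "tool_rot": TCP orientation; "force": force on the tool from outside, world axes, zero at the start; "moment": the same for the moment, N m; "grip_width": finger opening in m; "finger_force": force on a finger pad.
Only numpy, scipy, OpenCV 4.12 (cv2) and the standard library are available. Lean on these libraries where they do the work, as an engineer would, in place of code of your own. Each camera call takes 0.05 s, during which the arm holds its last target. There are 200 camera calls.

## Working session

There is one attempt and no reset: what is moved stays moved. The work goes in short steps, Python scripts to look and compute and a tool call to move; the robot and the scene stay as the last step left them, time stands still between calls to the robot, and variables do not carry over. Pictures are saved under pics/ and viewed, at most 10 in all, crops included, and the job is handed in when it is done.

Besides the shell and the picture viewer there is one more tool, called after "Call:" as name(argument=value, ...) on one line, values as JSON. servo_tool: Moves the arm, as the interface text tells. Its arguments: {"type":"object","properties":{"plan":{"type":"array","items":{"type":"array","items":{"type":"number"}}},"force":{"type":"number"}},"required":["plan"]}

```bash
mkdir -p pics; ls; python3 - <<'E'
from workcell import bot
import cv2,numpy as np,json
s=bot.observe();print(s)
d={}
for n in["side","top"]:
    f=bot.grab_frame(n);cv2.imwrite(f"pics/{n}0.png",f["frame"]);d[n]={k:np.array(f[k]).tolist() for k in("mtx","R","t")}
    print(n,d[n], (-np.array(f["R"]).T@np.array(f["t"])).round(3))
json.dump(d,open("cal.json","w"))
E
```

```text
pics
{'clock': 0.0, 'qpos': array([-1.28922075,  0.52201802, -0.03633217,  1.59998439,  0.02118864,
        1.02108211, -0.11280088]), 'qd': array([-8.17594999e-04,  1.56635351e-03,  2.58341069e-03, -1.20083608e-03,
       -1.21724084e-03,  2.80188833e-05,  6.19363315e-04]), 'joint_efforts': array([-1.74357087e-03, -9.27093029e+01,  1.97926417e+00, -3.69953585e+01,
        1.77952449e-02,  7.87282304e-03, -1.68457854e-05]), 'position': array([0.21526981, 0.58641318, 0.23073163]), 'tool_rot': array([-3.14048725e+00,  6.58919061e-05,  2.78980403e+00]), 'force': array([0.33661162, 0.21452115, 0.14353792]), 'moment': array([ 0.05568536,  0.00130828, -0.02347025]), 'finger_force': 0.0, 'grip_width': 0.0852460246204647}
side {'mtx': [[395.6060344741999, 0.0, 314.4041542026441], [0.0, 395.6060344741999, 195.0235967560385], [0.0, 0.0, 1.0]], 'R': [[0.9996497097358129, -0.02470591888980374, 0.009490805914946483], [-0.005538298572167171, -0.5459355668611359, -0.8378088589200616], [0.025880206220783398, 0.8374628197166849, -0.5458811597025025]], 't': [-0.5046693914645412, -0.050828724000509175, 1.0587127361649213]} [ 0.477 -0.927  0.54 ]
top {'mtx': [[513.9096471488215, 0.0, 312.71677908000186], [0.0, 513.9096471488215, 199.50104111452228], [0.0, 0.0, 1.0]], 'R': [[-0.009468303967011035, -0.9998638074012186, 0.01351731737909801], [-0.9981951385439849, 0.008649089040435296, -0.05942775989321362], [0.0593027537905544, -0.014055600588719259, -0.9981410839580481]], 't': [-0.2107599536980092, 0.5420588599281241, 0.9007851034759007]} [ 0.486 -0.203  0.934]
```

View pics/top0.png

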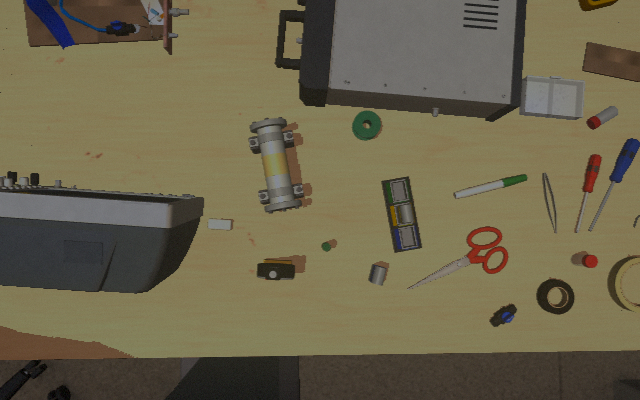

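View pics/side0.png

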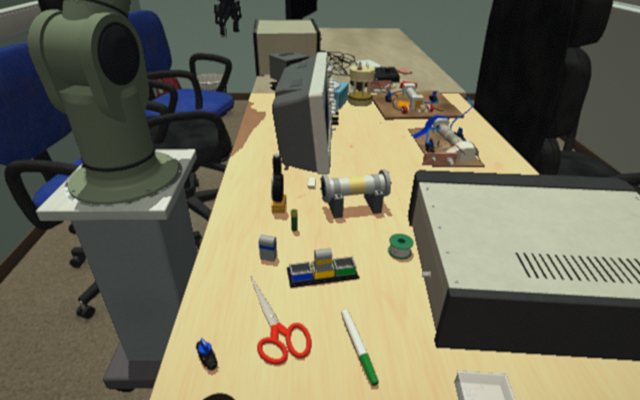

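Top view: the rack is at about (402,214), with blue nearest the robot, yellow in the middle and green far. The block is at (378,273), the gauge at (276,270), the tube from (268,125) to (282,205), the battery at (326,246), the eraser at (220,224) and the spool at (367,125). The side view agrees.

```bash
cat > h.py <<'E'
import json,numpy as np,cv2
from scipy.spatial.transform import Rotation as Ro
C=json.load(open('cal.json'))
def cast(K,R,t,uv,z):
    K,R,t=map(np.array,(K,R,t)); c=-R.T@t
    d=R.T@np.linalg.solve(K,[uv[0],uv[1],1.]); return c+d*(z-c[2])/d[2]
def cam(n,uv,z): c=C[n]; return cast(c['mtx'],c['R'],c['t'],uv,z)
def proj(n,X):
    c=C[n]; p=np.array(c['mtx'])@(np.array(c['R'])@X+np.array(c['t'])); return p[:2]/p[2]
def wrist(bot,name=None):
    s=bot.observe(); f=bot.grab_frame('wrist'); T=np.array(f['T_tool_cam'])
    Rt=Ro.from_euler('xyz',s['tool_rot']).as_matrix()
    Rwc=Rt@T[:3,:3]; c=Rt@T[:3,3]+s['position']
    if name: cv2.imwrite(f'pics/{name}.png',f['frame'])
    return f['frame'],np.array(f['mtx']),Rwc.T,-Rwc.T@c,s
def go(s,target,rpy=None):
    "shift in tool axes (cm) and rotvec deg from measured pose"
    Rt=Ro.from_euler('xyz',s['tool_rot']); d=Rt.inv().apply(np.array(target)-s['position'])*100
    r=(Rt.inv()*Ro.from_euler('xyz',rpy)).as_rotvec(degrees=True) if rpy is not None else np.zeros(3)
    return d.round(2),r.round(2)
E
python3 - <<'E'
from h import *
im=cv2.imread('pics/top0.png'); cv2.imwrite('pics/topc.png',cv2.resize(im[100:300,200:440],None,fx=3,fy=3,interpolation=cv2.INTER_CUBIC))
for n,uv,z in[("block",(378,266),.045),("gauge",(272,274),.136),("tubeA",(268,125),.06),("tubeB",(282,205),.06),("green",(398,184),.02),("blue",(406,240),.02),("batt",(326,246),.051),("spool",(367,125),.029),("eraser",(220,224),.011)]: print(n,cam('top',uv,z).round(3))
E
```

```text
block [ 0.423 -0.327  0.045]
gauge [ 0.419 -0.15   0.136]
tubeA [ 0.666 -0.139  0.06 ]
tubeB [ 0.529 -0.163  0.06 ]
green [ 0.566 -0.369  0.02 ]
blue [ 0.466 -0.381  0.02 ]
batt [ 0.458 -0.237  0.051]
spool [ 0.672 -0.314  0.029]
eraser [ 0.498 -0.049  0.011]
```

View pics/topc.png

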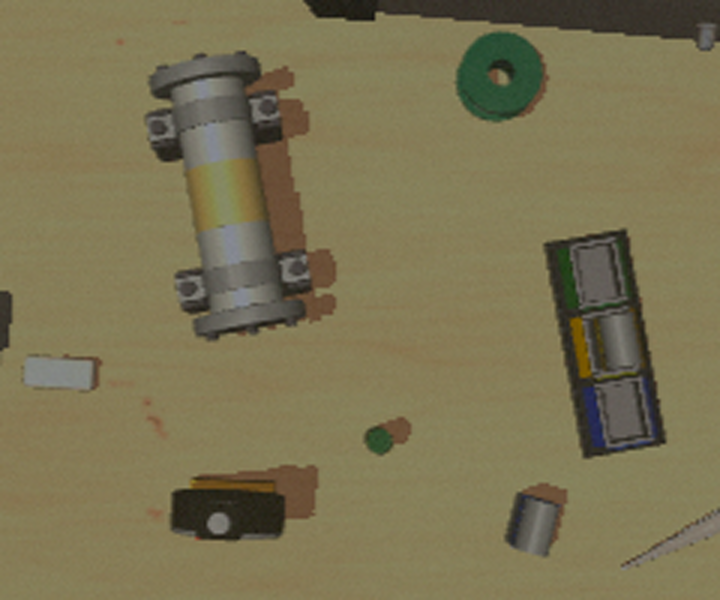

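The crop gives the rack plate corners at (545,243), (627,230), (664,443) and (585,457). The block is at about (533,523) and tilted relative to the row. The gauge grip is at (218,522). Next I move over the block, going high to clear the oscilloscope.

```bash
python3 - <<'E'
from h import *
from workcell import bot
for uv in[(320,172),(328,55)]: 
    for z in(0,.2,.3): print(uv,z,cam('side',uv,z).round(2))
for z in (0,.2,.3): print(cam('top',(203,205),z).round(2))
print('rack',[cam('top',(u/3+200,v/3+100),.004).round(4)[:2] for u,v in[(545,243),(627,230),(664,443),(585,457)]])
print('tape axis',cam('top',(229/3+200,194/3+100),.08))
s=bot.observe();print(bot.grab_frame('wrist')['T_tool_cam'])
for p,y in[((.45,.45,.45),2.0),((.6,0,.45),1.2),((.43,-.34,.2),1.2)]: print(go(s,p,(np.pi,0,y)))
E
```

```text
(320, 172) 0 [0.52 0.02 0.  ]
(320, 172) 0.2 [ 0.5  -0.33  0.2 ]
(320, 172) 0.3 [ 0.5  -0.51  0.3 ]
(328, 55) 0 [0.61 1.31 0.  ]
(328, 55) 0.2 [0.56 0.48 0.2 ]
(328, 55) 0.3 [0.54 0.07 0.3 ]
[ 0.53 -0.02  0.  ]
[ 0.52 -0.06  0.2 ]
[ 0.52 -0.08  0.3 ]
rack [array([ 0.5736, -0.3417]), array([ 0.5811, -0.3918]), array([ 0.452 , -0.4115]), array([ 0.4441, -0.3636])]
tape axis [ 0.59522744 -0.15456261  0.08      ]
[[ 1.04474332e-03 -9.50299675e-01 -3.11334925e-01  7.90048103e-02]
 [ 9.99999204e-01  7.72349397e-04  9.98214736e-04 -5.86251900e-04]
 [-7.08143798e-04 -3.11335720e-01  9.50299725e-01 -1.42914223e-01]
 [ 0.00000000e+00  0.00000000e+00  0.00000000e+00  1.00000000e+00]]
(array([-26.74,  -4.74, -21.91]), array([-5.000e-02,  3.000e-02,  4.525e+01]))
(array([-56.33, -41.82, -21.87]), array([-4.000e-02,  5.000e-02,  9.109e+01]))
(array([-52.08, -79.57,   3.17]), array([-4.000e-02,  5.000e-02,  9.109e+01]))
```

Call:
servo_tool(plan=[[8.5,-3,-0.5,-5,0,0,5],[8.5,-6,-1,-10,0,0,10],[8.5,-9,-1.5,-15,0,0,15],[8.5,-12,-2,-19,0,0,22],[8.5,-16,-2.8,-22,0,0,30],[8.5,-20,-3.5,-22,0,0,38],[8.5,-25,-4.4,-22,0,0,45],[8.5,-28,-8,-22,0,0,52],[8.5,-32,-12,-22,0,0,60],[8.5,-35,-15,-22,0,0,66]])

```text
clock: 1.15
position: [0.4904, 0.3285, 0.451]
tool_rot: [-3.141, 0.0, 1.632]
force: [1.1, -0.1, 0.1]
grip_width: 0.085
finger_force: 0.0
```

```bash
python3 - <<'E'
from h import *
from workcell import bot
s=bot.observe();print(s['clock'],s['position'],s['tool_rot'])
for p,y in[((.6,0,.45),1.2),((.45,-.3,.40),1.2),((.43,-.34,.2),1.2)]: print(go(s,p,(np.pi,0,y)))
E
```

```text
1.15 [0.49044297 0.32852604 0.45102774] [-3.14123467e+00  2.77285841e-04  1.63205250e+00]
(array([-33.46,   8.92,   0.11]), array([-2.000e-02,  2.000e-02,  2.475e+01]))
(array([-62.49,  -7.88,   5.12]), array([-2.000e-02,  2.000e-02,  2.475e+01]))
(array([-66.35, -10.12,  25.12]), array([-2.000e-02,  2.000e-02,  2.475e+01]))
```

Call:
servo_tool(plan=[[8.5,-5,1.4,0,0,0,-6],[8.5,-10,2.8,0,0,0,-12],[8.5,-15,4.2,0,0,0,-19],[8.5,-20,5.6,0,0,0,-26],[8.5,-25,6.5,0,0,0,-33],[8.5,-30,7,0,0,0,-40],[8.5,-35,6,0,0,0,-47],[8.5,-40,4,1,0,0,-54],[8.5,-45,2,2,0,0,-61],[8.5,-49,0,4,0,0,-68]])

```text
clock: 2.15
position: [0.5278, -0.1456, 0.4174]
tool_rot: [3.142, 0.001, 2.829]
force: [0.4, -1.2, -1.2]
grip_width: 0.0853
finger_force: 0.0
```

```bash
python3 - <<'E'
from h import *
from workcell import bot
s=bot.observe();print(s['clock'],s['position'],s['tool_rot'],s['qpos'].round(2))
for p,y in[((.44,-.345,.22),2.91)]: print(go(s,p,(np.pi,0,y)))
E
```

```text
2.15 [ 0.52779692 -0.14561358  0.41742093] [3.14156377e+00 1.32768173e-03 2.82919549e+00] [-0.09  0.26  0.33  1.54 -0.08  1.35  1.5 ]
(array([  2.25, -21.67,  19.74]), array([-0.  ,  0.08, -4.63]))
```

Call:
servo_tool(plan=[[8.5,0.5,-3.5,3,0,0,-1],[8.5,1,-7,6.5,0,0,-2],[8.5,1.4,-10.5,10,0,0,-3],[8.5,1.8,-14,13.5,0,0,-4],[8.5,2.1,-17.5,17,0,0,-4.6],[8.5,2.3,-20.5,19.5,0,0,-4.6],[8.5,2.3,-21.7,19.7,0,0,-4.6],[8.5,2.3,-21.7,19.7,0,0,-4.6],[8.5,2.3,-21.7,19.7,0,0,-4.6]])

```text
clock: 3.05
position: [0.4398, -0.3419, 0.221]
tool_rot: [3.141, 0.001, 2.905]
force: [0.0, -0.2, 0.5]
grip_width: 0.0849
finger_force: 0.0
```

```bash
python3 - <<'E'
from h import *
from workcell import bot
im,K,R,t,s=wrist(bot,'w1'); np.savez('w1.npz',K=K,R=R,t=t)
print(s['clock'],s['position'],s['tool_rot'],s['qpos'].round(2),(-R.T@t).round(3))
E
```

```text
3.05 [ 0.43981934 -0.34190625  0.22102133] [3.14141895e+00 1.03373255e-03 2.90543737e+00] [ 0.3   0.45  0.35  1.81 -0.19  0.92  2.07] [ 0.363 -0.324  0.364]
```

View pics/w1.png

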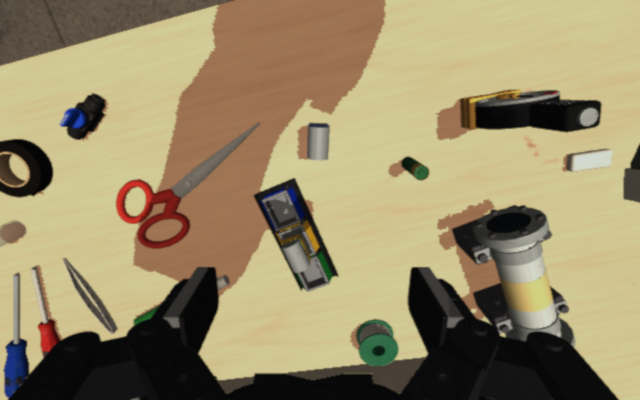

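The wrist view shows the block at (318,142) with its axis nearly vertical in the picture. The blue holder is at (282,208), with yellow and green beyond it. I'll mask the block and the rack for exact poses.

```bash
python3 - <<'E'
from h import *
im=cv2.imread('pics/w1.png'); w=np.load('w1.npz');K,R,t=w['K'],w['R'],w['t']
hsv=cv2.cvtColor(im,cv2.COLOR_BGR2HSV)
b=hsv[120:165,300:336]; m=((b[...,1]<60)).astype(np.uint8)
cs=max(cv2.findContours(m,0,2)[0],key=cv2.contourArea)
c=cs[:,0]+[300,120]; print(cv2.boundingRect(c),cv2.minAreaRect(c.astype(np.float32)))
for r in range(c[:,1].min(),c[:,1].max()+1,3):
    u=c[c[:,1]==r][:,0]; print(r,u.min(),u.max(),cast(K,R,t,(u.min(),r),.044)[:2].round(4),cast(K,R,t,(u.max()+1,r),.044)[:2].round(4))
A=cv2.resize(im[115:175,290:350],None,fx=6.6,fy=6.6,interpolation=cv2.INTER_CUBIC); B=cv2.resize(im[170:300,250:345],None,fx=4.2,fy=4.2,interpolation=cv2.INTER_CUBIC)
H=np.zeros((546,396+B.shape[1],3),np.uint8);H[:A.shape[0],:396]=A;H[:B.shape[0],396:]=B
cv2.imwrite('pics/w1c.png',H)
E
```

```text
(308, 123, 22, 38) ((317.68829345703125, 141.7344207763672), (21.023738861083984, 36.85396194458008), 2.8624050617218018)
123 311 312 [ 0.3866 -0.3313] [ 0.3871 -0.3295]
126 309 329 [ 0.3889 -0.3337] [ 0.3935 -0.3146]
129 308 308 [ 0.3913 -0.3353] [ 0.3915 -0.3344]Traceback (most recent call last):
  File "<stdin>", line 8, in <module>
    return umr_minimum(a, axis, None, out, keepdims, initial, where)
ValueError: zero-size array to reduction operation minimum which has no identity
```

```bash
python3 - <<'E'
from h import *
im=cv2.imread('pics/w1.png'); w=np.load('w1.npz');K,R,t=w['K'],w['R'],w['t']
hsv=cv2.cvtColor(im,cv2.COLOR_BGR2HSV)
m=(hsv[120:165,300:336,1]<60)
for r in range(4,42,4):
    u=np.where(m[r])[0]+300
    if len(u): print(r+120,u.min(),u.max(),cast(K,R,t,(u.min(),r+120),.044)[:2].round(4),cast(K,R,t,(u.max()+1,r+120),.044)[:2].round(4))
A=cv2.resize(im[115:175,290:350],None,fx=6.6,fy=6.6,interpolation=cv2.INTER_CUBIC); B=cv2.resize(im[170:300,250:345],None,fx=4.2,fy=4.2,interpolation=cv2.INTER_CUBIC)
H=np.zeros((546,396+B.shape[1],3),np.uint8);H[:A.shape[0],:396]=A;H[:B.shape[0],396:]=B
cv2.imwrite('pics/w1c.png',H)
E
```

```text
124 309 326 [ 0.3871 -0.3333] [ 0.391  -0.3169]
128 308 328 [ 0.3904 -0.3351] [ 0.395  -0.3159]
132 309 328 [ 0.3942 -0.335 ] [ 0.3986 -0.3167]
136 308 328 [ 0.3976 -0.3368] [ 0.4023 -0.3175]
140 308 328 [ 0.4013 -0.3377] [ 0.4059 -0.3183]
144 308 328 [ 0.4049 -0.3386] [ 0.4096 -0.3192]
148 308 327 [ 0.4086 -0.3395] [ 0.4131 -0.3209]
152 308 327 [ 0.4123 -0.3404] [ 0.4168 -0.3218]
156 308 327 [ 0.4161 -0.3414] [ 0.4206 -0.3226]
160 314 323 [ 0.4212 -0.3366] [ 0.4235 -0.3272]
```

View pics/w1c.png

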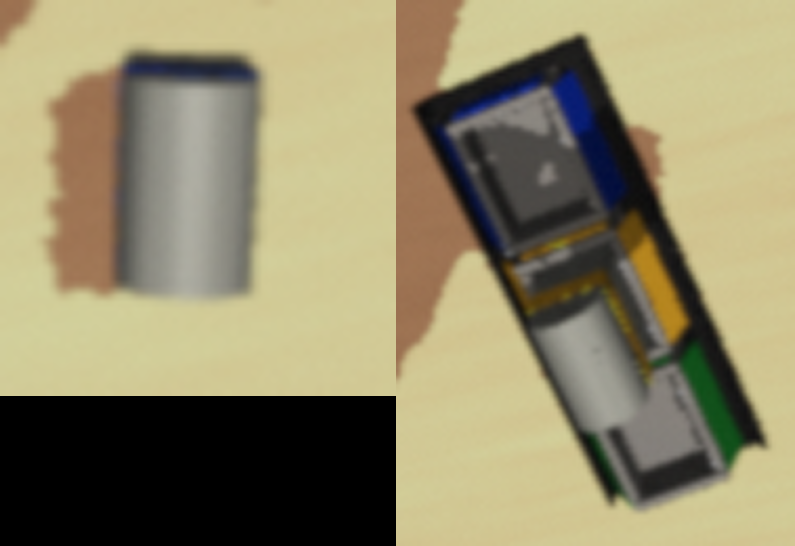

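The crop shows the block's crown from rows 127 to 160, columns 308 to 328. The plate corners in the right panel are about (413,106), (583,37), (766,446) and (612,505), with the pocket rim of blue at (447,128), (552,84), (610,225) and (508,248).

```bash
python3 - <<'E'
from h import *
from workcell import bot
w=np.load('w1.npz');K,R,t=w['K'],w['R'],w['t']
f=lambda L,z:np.array([cast(K,R,t,((u-396)/4.2+250,v/4.2+170),z)[:2] for u,v in L])
P=f([(413,106),(583,37),(766,446),(612,505)],.004);print(P.round(4),P.mean(0))
print([np.linalg.norm(P[i]-P[(i+1)%4]).round(4) for i in range(4)],[np.degrees(np.arctan2(*(a)[::-1])).round(1) for a in(P[2]-P[1],P[3]-P[0])])
T=np.array([cam('top',(u/3+200,v/3+100),.004)[:2] for u,v in[(545,243),(627,230),(664,443),(585,457)]]);print('top',T.mean(0))
for b in(P,T):
    c=b.mean(0); 
    for a in(9,):
        d=np.array([np.cos(np.radians(a)),np.sin(np.radians(a))]); print('blue',a,c-.042*d)
B=f([(447,128),(552,84),(610,225),(508,248)],.024);print('rim',B.round(4),B.mean(0),np.degrees(np.arctan2(*(B[2]-B[1])[::-1])))
s=bot.observe()
for z in(.10,.023): print(go(s,(.406,-.3288,z),(np.pi,0,2.883)))
E
```

```text
[[ 0.4517 -0.4131]
 [ 0.444  -0.3641]
 [ 0.5748 -0.3428]
 [ 0.5835 -0.3912]] [ 0.51350379 -0.37778778]
[np.float64(0.0497), np.float64(0.1326), np.float64(0.0492), np.float64(0.1336)] [np.float64(9.2), np.float64(9.5)]
top [ 0.51267791 -0.37713242]
blue 9 [ 0.47202088 -0.38435803]
blue 9 [ 0.471195   -0.38370267]
rim [[ 0.4544 -0.4014]
 [ 0.4494 -0.3725]
 [ 0.4898 -0.3676]
 [ 0.4898 -0.3951]] [ 0.47084471 -0.38414   ] 6.945230408612305
(array([ 3.62,  0.45, 12.11]), array([0.01, 0.08, 1.33]))
(array([ 3.64,  0.45, 19.81]), array([0.01, 0.08, 1.33]))
```

Call:
servo_tool(plan=[[6,1.2,0.2,4,0,0,0.5],[6,2.4,0.4,8,0,0,1],[6,3.6,0.45,12,0,0,1.3],[6,3.64,0.45,15,0,0,1.3],[6,3.64,0.45,17.5,0,0,1.3],[6,3.64,0.45,19.5,0,0,1.3],[6,3.64,0.45,20.2,0,0,1.3],[6,3.64,0.45,20.2,0,0,1.3]])

```text
clock: 3.9
position: [0.4052, -0.3289, 0.0183]
tool_rot: [3.141, -0.0, 2.883]
force: [0.2, -0.5, 0.5]
grip_width: 0.06
finger_force: 0.0
```

Call:
servo_tool(plan=[[3,0,0,0,0,0,0],[2,0,0,0,0,0,0],[1,0,0,0,0,0,0],[1,0,0,0,0,0,0],[1,0,0,0,0,0,0],[1,0,0,0,0,0,0]], force=40)

```text
clock: 4.5
position: [0.4052, -0.3298, 0.0192]
tool_rot: [-3.141, 0.002, 2.882]
force: [-1.0, 1.7, 10.5]
grip_width: 0.0195
finger_force: 38.9
```

Call:
servo_tool(plan=[[1,0,0,-1,0,0,0],[1,0,0,-3,0,0,0],[1,0,0,-5,0,0,0],[1,0,0,-5,0,0,0],[1,0,0,-5,0,0,0]])

```text
clock: 5.0
position: [0.405, -0.3295, 0.0689]
tool_rot: [-3.141, 0.001, 2.883]
force: [-0.1, -0.1, -1.7]
grip_width: 0.0191
finger_force: 39.5
```

```bash
python3 - <<'E'
from h import *
from workcell import bot
im,K,R,t,s=wrist(bot,'w2'); np.savez('w2.npz',K=K,R=R,t=t)
f=bot.grab_frame('side'); cv2.imwrite('pics/s2.png',f['frame'])
H=np.hstack([cv2.resize(im[0:400,100:540],(440,400)),cv2.resize(f['frame'][200:300,220:310],(360,400))]);cv2.imwrite('pics/w2c.png',H)
print(s['clock'],s['position'],s['tool_rot'],s['qpos'].round(2),s['grip_width'])
Rz=lambda a:a
for z in(.10,.045,.026): print(go(s,(.4718,-.3842,z),(np.pi,0,np.pi+np.radians(9.3)) ))
E
```

```text
5.0 [ 0.40495626 -0.32954911  0.06889279] [-3.14134528e+00  1.18346518e-03  2.88251677e+00] [ 0.38  0.62  0.26  2.   -0.29  0.55  2.16] 0.019126529624757162
(array([-7.87, -3.57, -3.1 ]), array([ -0.03,   0.06, -24.14]))
(array([-7.86, -3.57,  2.4 ]), array([ -0.03,   0.06, -24.14]))
(array([-7.86, -3.57,  4.3 ]), array([ -0.03,   0.06, -24.14]))
```

View pics/w2c.png

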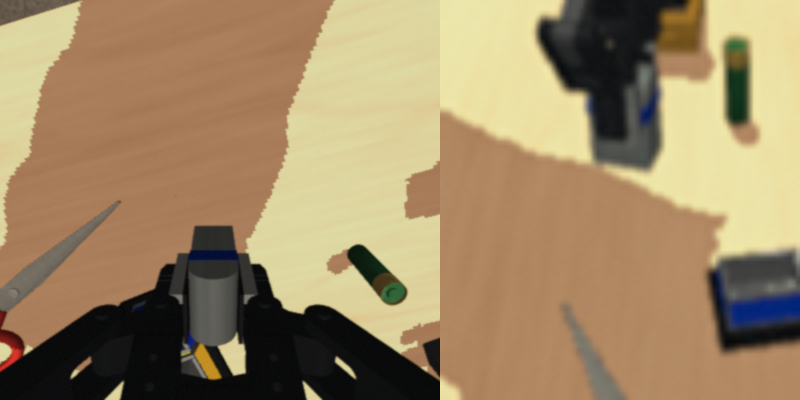

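The block is held squarely: the blue band is level at row 259 of the left panel, and the side view shows the block clear of the bench. Turning by +24° would put joint 7 past its limit, so I'll turn the other way, which is allowed.

```bash
python3 - <<'E'
from h import *
from workcell import bot
w=np.load('w2.npz');K,R,t=w['K'],w['R'],w['t'];s=bot.observe()
Rt=Ro.from_euler('xyz',s['tool_rot'])
b=s['position'][2]-.0192
for uv,z in[((313,259),.039),((313,226),.0),((313,276),.050),((313,345),.054)]: print(uv,(Rt.inv().apply(cast(K,R,t,uv,z+b)-s['position'])*1000).round(1))
for z in(.11,): print(go(s,(.4718,-.3842,z),(np.pi,0,np.radians(9.3)) ))
E
```

```text
(313, 259) [ 14.2  -0.5 -19.8]
(313, 226) [13.2 -0.5 19.2]
(313, 276) [ 12.6  -0.5 -30.8]
(313, 345) [-16.2  -0.5 -34.8]
(array([-7.91, -3.58, -4.21]), array([-3.0000e-02, -3.0000e-02,  1.5585e+02]))
```

Call:
servo_tool(plan=[[1,0,0,-2,0,0,5],[1,-1,-0.3,-4.2,0,0,13],[1,-2,-0.7,-4.2,0,0,21],[1,-3,-1.1,-4.2,0,0,29],[1,-4,-1.5,-4.2,0,0,37],[1,-5,-1.9,-4.2,0,0,45],[1,-6,-2.3,-4.2,0,0,53],[1,-7,-2.7,-4.2,0,0,61],[1,-7.5,-3.1,-4.2,0,0,69],[1,-8,-3.6,-4.2,0,0,77]])

```text
clock: 6.1
position: [0.4727, -0.3847, 0.1093]
tool_rot: [-3.14, -0.001, 1.533]
force: [-0.7, -0.8, -0.5]
grip_width: 0.0193
finger_force: 39.5
```

Call:
servo_tool(plan=[[1,0,0,0,0,0,8],[1,0,0,0,0,0,16],[1,0,0,0,0,0,24],[1,0,0,0,0,0,32],[1,0,0,0,0,0,40],[1,0,0,0,0,0,48],[1,0,0,0,0,0,56],[1,0,0,0,0,0,64],[1,0,0,0,0,0,72],[1,0,0,0,0,0,78.9]])

```text
clock: 7.1
position: [0.4724, -0.3846, 0.1094]
tool_rot: [-3.141, 0.001, 0.156]
force: [-0.1, -0.2, -1.2]
grip_width: 0.0193
finger_force: 39.5
```

```bash
python3 - <<'E'
from h import *
from workcell import bot
s=bot.observe()
print(s['clock'],s['position'],s['tool_rot'],s['qpos'].round(2))
for z in(.05,.027): print(go(s,(.4728,-.3840,z),(np.pi,0,np.radians(9.3)) ))
E
```

```text
7.1 [ 0.47239739 -0.38463574  0.10936096] [-3.14100546e+00  1.32073236e-03  1.55570352e-01] [-0.01  0.92  1.    1.77 -0.92  1.   -0.04]
(array([ 0.06, -0.05,  5.94]), array([-0.03,  0.08, -0.39]))
(array([ 0.06, -0.05,  8.24]), array([-0.03,  0.08, -0.39]))
```

Call:
servo_tool(plan=[[1,0.03,-0.03,2,0,0,-0.4],[1,0.06,-0.05,4,0,0,-0.4],[1,0.06,-0.05,5.5,0,0,-0.4],[1,0.06,-0.05,6.2,0,0,-0.4],[1,0.06,-0.05,6.6,0,0,-0.4],[1,0.06,-0.05,7.0,0,0,-0.4],[1,0.06,-0.05,7.0,0,0,-0.4]])

```text
clock: 7.8
position: [0.4726, -0.3848, 0.0417]
tool_rot: [3.142, -0.0, 0.168]
force: [-8.7, 5.8, 22.1]
grip_width: 0.0195
finger_force: 44.1
```

Call:
servo_tool(plan=[[1,0,0,0.5,0,0,0],[1,0,0,0.9,0,0,0],[1,0,0,1.2,0,0,0],[1,0,0,1.35,0,0,0],[1,0,0,1.35,0,0,0]])

```text
clock: 8.3
position: [0.4712, -0.3852, 0.0295]
tool_rot: [-3.141, 0.001, 0.167]
force: [-21.0, 13.3, 48.0]
grip_width: 0.0196
finger_force: 62.9
```

```bash
python3 - <<'E'
from h import *
from workcell import bot
im,K,R,t,s=wrist(bot,'w3'); np.savez('w3.npz',K=K,R=R,t=t)
f=bot.grab_frame('side'); cv2.imwrite('pics/s3.png',f['frame'])
H=np.hstack([cv2.resize(im[180:400,180:440],(473,400)),cv2.resize(f['frame'][210:300,270:370],(444,400))])
H=cv2.resize(H,(800,349));cv2.imwrite('pics/w3c.png',H)
print(s['force'],s['position'],s['moment'])
E
```

```text
[-20.99949336  13.29656874  47.97261167] [ 0.47119935 -0.38515935  0.02946029] [3.16018281 4.24588239 0.24751138]
```

View pics/w3c.png

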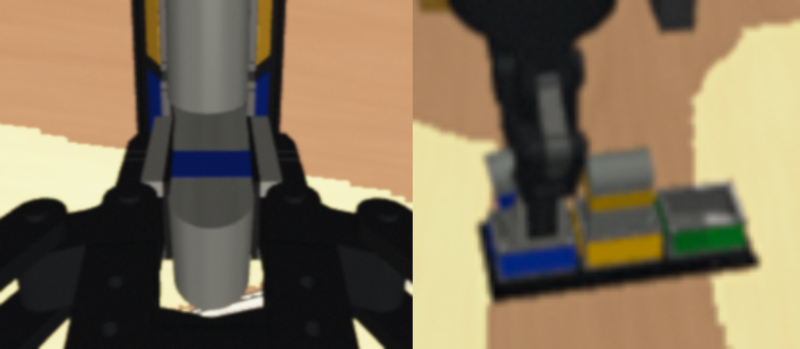

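The side view (right) and the wrist view show the block tilted in the pads. Its top leans toward the robot and its far bottom edge has caught on the rim. I'll lift it, set it down flat on the bench at the same yaw, and regrip.

Call:
servo_tool(plan=[[1,0,0,-1,0,0,0],[1,0,0,-3,0,0,0],[1,0,0,-6,0,0,0],[1,-2,0,-7,0,0,0],[1,-6.2,-4,-7,0,0,0],[1,-6.2,-6.2,-5,0,0,0],[1,-6.2,-6.2,-3,0,0,0],[1,-6.2,-6.2,-1.5,0,0,0]])

```text
clock: 9.2
position: [0.4025, -0.3332, 0.042]
tool_rot: [3.141, -0.002, 0.169]
force: [0.7, 0.0, -0.9]
grip_width: 0.0194
finger_force: 56.0
```

```bash
python3 - <<'E'
from h import *
from workcell import bot
s=bot.observe()
print(s['clock'],s['position'],s['tool_rot'],s['force'])
E
```

```text
9.2 [ 0.40245079 -0.33316545  0.04198893] [ 3.14130353e+00 -1.50816404e-03  1.69102580e-01] [ 0.65931104  0.02030598 -0.85946598]
```

Call:
servo_tool(plan=[[1,0,0,0.8,0,0,0],[1,0,0,1.4,0,0,0],[1,0,0,1.9,0,0,0],[1,0,0,2.2,0,0,0],[1,0,0,2.3,0,0,0]], force=20)

```text
clock: 9.7
position: [0.4018, -0.3337, 0.0187]
tool_rot: [3.141, 0.0, 0.168]
force: [0.1, -0.6, -1.8]
grip_width: 0.0195
finger_force: 56.0
```

Call:
servo_tool(plan=[[3,0,0,0,0,0,0],[6,0,0,0,0,0,0],[6,0,0,0,0,0,0]])

```text
clock: 10.0
position: [0.4019, -0.3336, 0.019]
tool_rot: [3.141, -0.0, 0.168]
force: [0.3, 0.7, 0.5]
grip_width: 0.0582
finger_force: 0.0
```

Call:
servo_tool(plan=[[8.5,0,0,-4,0,0,0],[8.5,0,0,-8,0,0,0],[8.5,0,0,-12,0,0,0],[8.5,0,0,-12,0,0,0],[8.5,0,0,-12,0,0,0]])

```text
clock: 10.5
position: [0.4023, -0.3334, 0.1392]
tool_rot: [3.141, -0.001, 0.169]
force: [-0.4, 0.1, -0.8]
grip_width: 0.085
finger_force: 0.0
```

```bash
python3 - <<'E'
from h import *
from workcell import bot
im,K,R,t,s=wrist(bot,'w4'); np.savez('w4.npz',K=K,R=R,t=t)
print(s['clock'],s['position'],s['tool_rot'],(-R.T@t).round(3))
for X in[(.4025,-.333,.04),(.472,-.384,.024)]:
    c=K@(R@np.array(X)+t); print(c[:2]/c[2])
cv2.imwrite('pics/w4c.png',cv2.resize(im[150:350,200:460],None,fx=3,fy=3,interpolation=cv2.INTER_CUBIC))
E
```

```text
10.5 [ 0.40226022 -0.33336564  0.13924515] [ 3.14107628e+00 -1.41712735e-03  1.68938430e-01] [ 0.481 -0.321  0.282]
[311.17207913 205.6854346 ]
[393.27503303 123.75620085]
```

View pics/w4c.png

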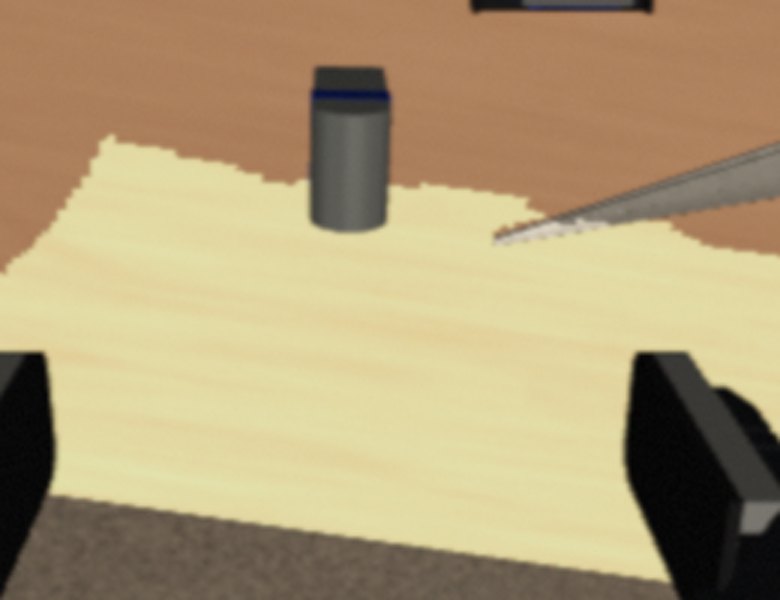

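The block stands upright again at crop columns 310 to 389, with its crown from row 112 to 230. The blue holder is in the same frame near full-image (393,124), so I measure both there.

```bash
python3 - <<'E'
from h import *
from workcell import bot
im=cv2.imread('pics/w4.png'); w=np.load('w4.npz');K,R,t=w['K'],w['R'],w['t'];s=bot.observe()
Rt=Ro.from_euler('xyz',s['tool_rot'])
for uv in[(316.8,187),(316,226.7)]:
    X=cast(K,R,t,uv,.054); print(X.round(4),(Rt.inv().apply(X-s['position'])*1000).round(1))
for u,v in[(310,200),(389,200)]:
    X=cast(K,R,t,(u/3+200,v/3+150),.044);print(X.round(4))
for X in[(.472-.0163,-.384-.0027-.0115,.024)]:
    pass
cv2.imwrite('pics/w4d.png',cv2.resize(im[30:165,330:470],None,fx=4.4,fy=4.4,interpolation=cv2.INTER_CUBIC))
E
```

```text
[ 0.4215 -0.3339  0.054 ] [19.2  4.1 84.5]
[ 0.3916 -0.3385  0.054 ] [-11.1   3.6  84.4]
[ 0.3941 -0.3284  0.044 ]
[ 0.3975 -0.3481  0.044 ]
```

View pics/w4d.png

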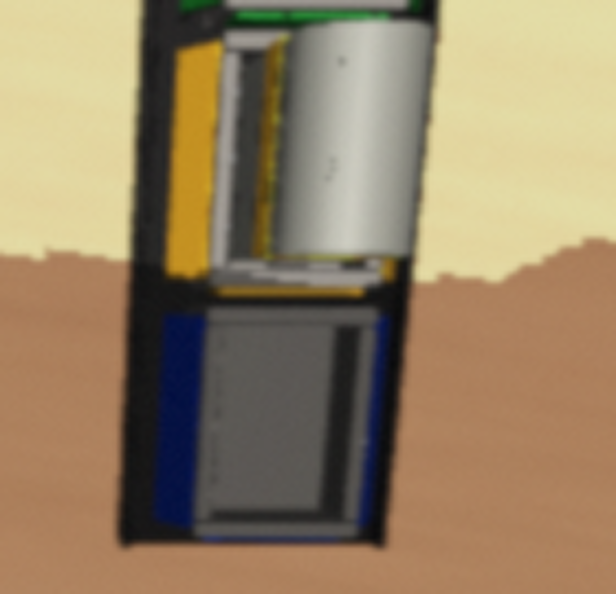

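Rim outer corners of the blue holder in the crop: (206,309), (380,308), (357,537) and (192,533).

```bash
python3 - <<'E'
from h import *
from workcell import bot
w=np.load('w4.npz');K,R,t=w['K'],w['R'],w['t'];s=bot.observe()
f=lambda L,z:np.array([cast(K,R,t,(u/4.4+330,v/4.4+30),z)[:2] for u,v in L])
for L,z in[([(206,309),(380,308),(357,537),(192,533)],.024),([(208,325),(362,325),(345,522),(198,522)],.024)]:
    B=f(L,z);print(B.round(4),B.mean(0).round(4),[np.linalg.norm(B[i]-B[(i+1)%4]).round(4) for i in range(4)],np.degrees(np.arctan2(*(B[0]-B[3])[::-1])),np.degrees(np.arctan2(*(B[1]-B[2])[::-1])))
P=f([(122,545),(383,545)],.004);print(P.round(4),np.linalg.norm(P[0]-P[1]),np.degrees(np.arctan2(*(P[0]-P[1])[::-1]))-90)
for z in(.05,.018): print(go(s,(.4066,-.3362,z),(np.pi,0,.165)))
E
```

```text
[[ 0.4864 -0.3679]
 [ 0.4915 -0.3967]
 [ 0.4535 -0.4028]
 [ 0.4493 -0.374 ]] [ 0.4702 -0.3854] [np.float64(0.0292), np.float64(0.0385), np.float64(0.0291), np.float64(0.0376)] 9.387537057934907 9.209840810754862
[[ 0.484  -0.3688]
 [ 0.4884 -0.3944]
 [ 0.4557 -0.4001]
 [ 0.4514 -0.3746]] [ 0.4699 -0.3845] [np.float64(0.026), np.float64(0.0331), np.float64(0.0258), np.float64(0.0331)] 10.126112626351446 9.859314277573297
[[ 0.4424 -0.3656]
 [ 0.4508 -0.4145]] 0.04961730446078235 9.73871604481468
(array([0.41, 0.39, 8.84]), array([-0.02, -0.02,  0.22]))
(array([ 0.41,  0.39, 12.04]), array([-0.02, -0.02,  0.22]))
```

Call:
servo_tool(plan=[[6,0.2,0.2,4,0,0,0.2],[6,0.41,0.39,8,0,0,0.2],[6,0.41,0.39,10.5,0,0,0.2],[6,0.41,0.39,12,0,0,0.2],[6,0.41,0.39,12,0,0,0.2]])

```text
clock: 11.05
position: [0.4053, -0.3363, 0.0171]
tool_rot: [-3.14, 0.002, 0.164]
force: [-0.3, 0.4, 0.2]
grip_width: 0.0599
finger_force: 0.0
```

Call:
servo_tool(plan=[[3,0,0,0,0,0,0],[1,0,0,0,0,0,0],[1,0,0,0,0,0,0],[1,0,0,0,0,0,0],[1,0,0,0,0,0,0],[1,0,0,0,0,0,0]], force=60)

```text
clock: 11.65
position: [0.4069, -0.3369, 0.0198]
tool_rot: [3.141, -0.001, 0.165]
force: [0.0, 1.9, 9.4]
grip_width: 0.0189
finger_force: 58.7
```

Call:
servo_tool(plan=[[1,0,0,-1,0,0,0],[1,0,0,-4,0,0,0],[1,0,0,-7,0,0,0],[1,0,0,-7,0,0,0],[1,0,0,-7,0,0,0]])

```text
clock: 12.15
position: [0.4069, -0.3365, 0.0896]
tool_rot: [3.141, -0.001, 0.165]
force: [0.3, -0.3, -0.3]
grip_width: 0.0189
finger_force: 58.8
```

```bash
python3 - <<'E'
from h import *
from workcell import bot
im,K,R,t,s=wrist(bot,'w5'); np.savez('w5.npz',K=K,R=R,t=t)
print(s['clock'],s['position'],s['tool_rot'],s['grip_width'])
Rt=Ro.from_euler('xyz',s['tool_rot'])
hsv=cv2.cvtColor(im,cv2.COLOR_BGR2HSV)
m=(cv2.inRange(hsv,(110,120,30),(130,255,255)))[:,250:390]
ys,xs=np.where(m>0);print('band',xs.min()+250,xs.max()+250,ys.min(),ys.max(),len(xs))
print('go',go(s,(s['position'][0]+.0636,s['position'][1]-.0491,.10)))
# column profile through middle for crown ends
g=cv2.cvtColor(im,cv2.COLOR_BGR2GRAY)[:,(xs.min()+xs.max())//2+250]; print(list(map(int,g[ys.min()-6:ys.max()+110:2])))
for u,v,z in[(xs.min()+250,ys.max()+1,.030),(xs.max()+251,ys.max()+1,.03)]: pass
E
```

```text
12.15 [ 0.40693533 -0.33650895  0.08958463] [ 3.14102599e+00 -1.37064755e-03  1.65287457e-01] 0.01894797528221749
band 288 384 109 265 1179
go (array([ 5.47,  5.89, -1.03]), array([0., 0., 0.]))
[151, 150, 148, 147, 149, 151, 151, 153, 151, 150, 150, 152, 152, 153, 152, 153, 153, 154, 153, 153, 154, 154, 153, 153, 154, 152, 151, 151, 149, 150, 151, 152, 152, 154, 155, 155, 154, 154, 155, 155, 156, 156, 155, 155, 155, 156, 156, 156, 154, 153, 153, 155, 154, 151, 152, 152, 151, 151, 151, 149, 150, 153, 196, 226, 227, 227, 228, 228, 228, 227, 226, 226, 224, 222, 220, 117, 21, 19, 20, 19, 33, 51, 52, 53, 54, 55, 62, 70, 70, 68, 69, 68, 66, 61, 60, 59, 58, 58, 56, 52, 52, 51, 51, 48, 48, 46, 46, 46, 46, 43, 43, 42, 44, 51, 66, 72, 138, 200, 216, 220, 222, 226, 227, 227, 227, 227, 227, 229, 228, 228, 228, 228, 228, 228, 227, 164]
```

```bash
python3 - <<'E'
from h import *
from workcell import bot
im=cv2.imread('pics/w5.png');w=np.load('w5.npz');K,R,t=w['K'],w['R'],w['t'];s=bot.observe()
Rt=Ro.from_euler('xyz',s['tool_rot'])
hsv=cv2.cvtColor(im,cv2.COLOR_BGR2HSV)
m=cv2.inRange(hsv,(110,120,30),(130,255,255)); m[:215]=0
n,l,st,ce=cv2.connectedComponentsWithStats(m); i=1+st[1:,4].argmax(); print('band x,y,w,h',st[i])
x,y,wd,h,_=st[i]; c=int(x+wd/2)
g=cv2.cvtColor(im,cv2.COLOR_BGR2GRAY)[:,c-2:c+3].mean(1);print(c,[(r,int(g[r])) for r in range(y-14,y+100,2)])
b=s['position'][2]-.0198
for uv,z in[((x,y+h),.039),((x+wd,y+h),.039),((x,y),.03),((x+wd,y),.03)]: print((Rt.inv().apply(cast(K,R,t,uv,b+z)-s['position'])*1000).round(1))
for r in(330,335,340,345,350): print(r,(Rt.inv().apply(cast(K,R,t,(c,r),b+.054)-s['position'])*1000).round(1))
E
```

```text
band x,y,w,h [562 349  41  31 729]Traceback (most recent call last):
  File "<stdin>", line 9, in <module>
IndexError: index 401 is out of bounds for axis 0 with size 400
```

```bash
python3 - <<'E'
from h import *
from workcell import bot
im=cv2.imread('pics/w5.png');w=np.load('w5.npz');K,R,t=w['K'],w['R'],w['t'];s=bot.observe()
Rt=Ro.from_euler('xyz',s['tool_rot'])
hsv=cv2.cvtColor(im,cv2.COLOR_BGR2HSV)
m=cv2.inRange(hsv,(110,120,30),(130,255,255)); m[:215]=0;m[:,:265]=0;m[:,365:]=0
n,l,st,ce=cv2.connectedComponentsWithStats(m); i=1+st[1:,4].argmax(); print('band x,y,w,h',st[i])
x,y,wd,h,_=st[i]; c=int(x+wd/2)
g=cv2.cvtColor(im,cv2.COLOR_BGR2GRAY)[:,c-2:c+3].mean(1);print(c,[(r,int(g[r])) for r in range(y-14,min(399,y+110),2)])
b=s['position'][2]-.0198
for uv,z in[((x,y+h),.039),((x+wd,y+h),.039),((x,y),.03),((x+wd,y),.03)]: print((Rt.inv().apply(cast(K,R,t,uv,b+z)-s['position'])*1000).round(1))
for r in(330,335,340,345,350): print(r,(Rt.inv().apply(cast(K,R,t,(c,r),b+.054)-s['position'])*1000).round(1))
E
```

```text
band x,y,w,h [288 254  50  12 489]
313 [(240, 53), (242, 54), (244, 53), (246, 54), (248, 54), (250, 54), (252, 51), (254, 26), (256, 19), (258, 18), (260, 19), (262, 23), (264, 51), (266, 55), (268, 54), (270, 55), (272, 55), (274, 54), (276, 55), (278, 55), (280, 54), (282, 67), (284, 107), (286, 111), (288, 110), (290, 110), (292, 110), (294, 110), (296, 110), (298, 109), (300, 110), (302, 109), (304, 109), (306, 109), (308, 109), (310, 109), (312, 109), (314, 109), (316, 109), (318, 109), (320, 109), (322, 109), (324, 109), (326, 109), (328, 109), (330, 109), (332, 109), (334, 109), (336, 109), (338, 109), (340, 109), (342, 109), (344, 109), (346, 109), (348, 144), (350, 224), (352, 227), (354, 228), (356, 228), (358, 227), (360, 228), (362, 229)]
[ 12.8  -9.2 -19.2]
[ 12.8  11.7 -19.2]
[ 13.9  -9.8 -10.2]
[ 13.9  12.3 -10.2]
330 [ -7.2   1.3 -34.2]
335 [ -9.6   1.3 -34.2]
340 [-12.    1.3 -34.2]
345 [-14.4   1.3 -34.2]
350 [-16.9   1.3 -34.2]
```

```bash
python3 - <<'E'
from h import *
from workcell import bot
s=bot.observe()
for z in(.09,.05): print(go(s,(.4707,-.3842,z),(np.pi,0,.166)))
E
```

```text
(array([ 5.53,  5.78, -0.11]), array([-0.01, -0.03, -0.05]))
(array([5.53, 5.78, 3.89]), array([-0.01, -0.03, -0.05]))
```

Call:
servo_tool(plan=[[1,2.5,2.7,0,0,0,0],[1,5,5.2,0,0,0,0],[1,5.53,5.78,1.5,0,0,0],[1,5.53,5.78,3,0,0,0],[1,5.53,5.78,3.9,0,0,0],[1,5.53,5.78,4.4,0,0,0],[1,5.53,5.78,4.7,0,0,0],[1,5.53,5.78,4.8,0,0,0],[1,5.53,5.78,4.8,0,0,0]])

```text
clock: 13.1
position: [0.4705, -0.3846, 0.041]
tool_rot: [3.141, -0.0, 0.165]
force: [-1.0, -0.9, -0.7]
grip_width: 0.0187
finger_force: 59.1
```

No contact force with the bottom already below the rim. Continuing down.

Call:
servo_tool(plan=[[1,0,0,0.4,0,0,0],[1,0,0,0.8,0,0,0],[1,0,0,1.1,0,0,0],[1,0,0,1.35,0,0,0],[1,0,0,1.5,0,0,0],[1,0,0,1.55,0,0,0]])

```text
clock: 13.7
position: [0.4705, -0.3847, 0.0268]
tool_rot: [-3.141, -0.001, 0.165]
force: [-7.0, 12.5, 40.9]
grip_width: 0.0191
finger_force: 64.6
```

Call:
servo_tool(plan=[[3,0,0,0,0,0,0],[6,0,0,0,0,0,0],[6,0,0,-4,0,0,0],[8.5,0,0,-8,0,0,0],[8.5,0,0,-12,0,0,0],[8.5,0,0,-12,0,0,0],[8.5,0,0,-12,0,0,0]])

```text
clock: 14.4
position: [0.4708, -0.3846, 0.1457]
tool_rot: [3.141, -0.001, 0.165]
force: [0.3, 0.4, -0.7]
grip_width: 0.0851
finger_force: 0.0
```

```bash
python3 - <<'E'
from h import *
from workcell import bot
im,K,R,t,s=wrist(bot,'w6'); np.savez('w6.npz',K=K,R=R,t=t)
print(s['clock'],s['position'],s['tool_rot'],s['qpos'].round(2),s['force'])
d=np.array([np.cos(.164),np.sin(.164)]);n=np.array([-d[1],d[0]])
h=np.array([.4704,-.3845])
def pr(a,b,z):
    X=np.r_[h+a*d+b*n,z];c=K@(R@X+t);return (c[:2]/c[2]).round(1)
print('crown near/far top',pr(.015,0,.061),pr(-.015,0,.061),'sides',pr(0,.01,.051),pr(0,-.01,.051),'yellow',pr(.057,0,.061),pr(.027,0,.061))
hsv=cv2.cvtColor(im,cv2.COLOR_BGR2HSV);g=hsv[...,2].astype(int)
c0,c1=pr(.015,0,.061),pr(-.015,0,.061)
L=np.linspace(c0+(c0-c1)*.6,c1+(c1-c0)*.6,56);print([(int(round(v)),int(g[int(round(v)),int(round(u))]),int(hsv[int(round(v)),int(round(u)),0])) for u,v in L])
m=cv2.inRange(hsv,(110,120,30),(130,255,255));m[int(c1[1])+40:]=0
nn,l,st,ce=cv2.connectedComponentsWithStats(m);print(st[1:][st[1:,4]>30])
print('band pred',pr(.015,.01,.037),pr(.015,-.01,.037),pr(.015,-.01,.046))
cv2.imwrite('pics/w6c.png',im)
E
```

```text
14.4 [ 0.47083553 -0.38459012  0.14565437] [ 3.14112945e+00 -1.07164066e-03  1.65123401e-01] [-0.03  0.87  1.04  1.76 -0.87  1.04 -0.07] [ 0.34314097  0.42714225 -0.70703456]
crown near/far top [311.3 193. ] [311.3 232.1] sides [298.1 208.4] [324.7 208.5] yellow [311.4 132.8] [311.3 176.5]
[(170, 99, 30), (171, 99, 30), (173, 100, 26), (174, 99, 34), (176, 98, 26), (177, 90, 30), (179, 54, 20), (180, 46, 30), (182, 46, 30), (184, 44, 120), (185, 48, 114), (187, 58, 114), (188, 61, 115), (190, 48, 30), (191, 47, 23), (193, 55, 23), (195, 92, 26), (196, 95, 25), (198, 96, 30), (199, 96, 26), (201, 97, 30), (202, 95, 30), (204, 97, 30), (206, 96, 26), (207, 97, 26), (209, 96, 26), (210, 96, 30), (212, 96, 30), (213, 95, 30), (215, 96, 25), (216, 97, 26), (218, 97, 30), (220, 96, 26), (221, 97, 30), (223, 95, 30), (224, 95, 30), (226, 96, 26), (227, 96, 26), (229, 95, 26), (231, 96, 26), (232, 119, 28), (234, 214, 26), (235, 222, 27), (237, 222, 27), (238, 223, 26), (240, 222, 27), (241, 223, 26), (243, 223, 26), (245, 223, 26), (246, 223, 25), (248, 223, 25), (249, 222, 25), (251, 222, 25), (252, 223, 25), (254, 222, 27), (256, 222, 27)]
[[289 174   6  43 240]
 [330 174   7  43 242]
 [300 186  26   3  77]]
band pred [298.6 184.4] [324.3 184.5] [324.7 187.5]
```

The crown ends match the prediction to within 1 px, and the block stands level with the yellow one, so it is home. Next is the gauge, with yaw near π so the camera sits on the dial side.

```bash
python3 - <<'E'
from h import *
from workcell import bot
s=bot.observe()
print(go(s,(.42,-.15,.27),(np.pi,0,np.pi)))
E
```

```text
(array([ -1.14, -23.95, -12.51]), array([ 0.0000e+00, -4.0000e-02, -1.7054e+02]))
```

Call:
servo_tool(plan=[[8.5,0,-1,-4,0,0,-5],[8.5,0,-3,-8,0,0,-13],[8.5,0,-5.5,-12,0,0,-21],[8.5,-0.2,-8,-12.5,0,0,-29],[8.5,-0.4,-10.5,-12.5,0,0,-37],[8.5,-0.6,-13,-12.5,0,0,-45],[8.5,-0.8,-15.5,-12.5,0,0,-53],[8.5,-1,-18,-12.5,0,0,-61],[8.5,-1.1,-21,-12.5,0,0,-69],[8.5,-1.1,-24,-12.5,0,0,-77]])

```text
clock: 15.45
position: [0.4196, -0.1485, 0.2695]
tool_rot: [-3.14, 0.0, 1.514]
force: [0.6, -0.7, -0.9]
grip_width: 0.085
finger_force: 0.0
```

Call:
servo_tool(plan=[[8.5,0,0,0,0,0,-8.5],[8.5,0,0,0,0,0,-17],[8.5,0,0,0,0,0,-25.5],[8.5,0,0,0,0,0,-34],[8.5,0,0,0,0,0,-42.5],[8.5,0,0,0,0,0,-51],[8.5,0,0,0,0,0,-59.5],[8.5,0,0,0,0,0,-68],[8.5,0,0,0,0,0,-76.5],[8.5,0,0,0,0,0,-85]])

```text
clock: 16.45
position: [0.42, -0.1494, 0.2694]
tool_rot: [-3.141, -0.002, 2.999]
force: [-1.2, 1.2, 0.2]
grip_width: 0.0851
finger_force: 0.0
```

Call:
servo_tool(plan=[[8.5,0,0,0,0,0,-8.5],[8.5,0,0,0,0,0,-8.5],[8.5,0,0,0,0,0,-8.5]])

```text
clock: 16.75
position: [0.42, -0.1497, 0.2698]
tool_rot: [3.142, -0.001, 3.136]
force: [-0.0, 0.7, 0.1]
grip_width: 0.0845
finger_force: 0.0
```

```bash
python3 - <<'E'
from h import *
from workcell import bot
im,K,R,t,s=wrist(bot,'w7'); np.savez('w7.npz',K=K,R=R,t=t)
print(s['clock'],s['position'],s['tool_rot'],s['qpos'].round(2),(-R.T@t).round(3))
for X in[(.42,-.15,.136),(.42,-.15,.056),(.595,-.154,.081),(.42,-.118,.06),(.42,-.182,.06)]:
    c=K@(R@np.array(X)+t); print(X,(c[:2]/c[2]).round())
hsv=cv2.cvtColor(im,cv2.COLOR_BGR2HSV)
m=cv2.inRange(hsv,(0,0,0),(180,255,60))
cv2.imwrite('pics/w7c.png',im)
E
```

```text
16.75 [ 0.42004826 -0.14966064  0.26979062] [ 3.14153028e+00 -8.41037333e-04  3.13575808e+00] [-0.34  0.22  0.65  2.02 -0.16  0.95  1.96] [ 0.341 -0.15   0.413]
(0.42, -0.15, 0.136) [313. 192.]
(0.42, -0.15, 0.056) [313. 172.]
(0.595, -0.154, 0.081) [310. 321.]
(0.42, -0.118, 0.06) [343. 172.]
(0.42, -0.182, 0.06) [283. 173.]
```

```bash
python3 - <<'E'
from h import *
im=cv2.imread('pics/w7.png'); w=np.load('w7.npz');K,R,t=w['K'],w['R'],w['t']
hsv=cv2.cvtColor(im,cv2.COLOR_BGR2HSV)
m=cv2.inRange(hsv,(0,0,0),(180,255,70)); m[:, :255]=0;m[:,375:]=0;m[240:]=0
n,l,st,ce=cv2.connectedComponentsWithStats(m);
for i in range(1,n):
    if st[i,4]>60: c=np.argwhere(l==i)[:,::-1].astype(np.float32); print('dark',st[i],ce[i].round(1),cv2.minAreaRect(c))
gm=m.copy(); cs,hi=cv2.findContours(m,cv2.RETR_CCOMP,cv2.CHAIN_APPROX_NONE)
for c,h in zip(cs,hi[0]):
    if h[3]>=0 and len(c)>8: print('hole',cv2.minEnclosingCircle(c),cv2.boundingRect(c))
b=cv2.inRange(hsv,(15,120,60),(32,255,255));
n,l,st,ce=cv2.connectedComponentsWithStats(b)
for i in range(1,n):
    if st[i,4]>150: c=np.argwhere(l==i)[:,::-1].astype(np.float32); print('brass/tape',st[i],cv2.minAreaRect(c))
for y in range(290,345,8): print(y,[tuple(map(int,hsv[y,x])) for x in range(270,352,5)])
for y in range(150,215,5): print(y,' '.join('%3d'%hsv[y,x,2] for x in range(265,365,3)))
E
```

```text
dark [ 301    0   74   19 1347] [337.6   8.7] ((337.5, 9.0), (18.0, 73.0), 90.0)
dark [ 282  161   58   38 1161] [309.9 177. ] ((309.5507507324219, 180.28933715820312), (57.5676155090332, 34.69731140136719), 4.085616588592529)
brass/tape [290 148  43  13 272] ((310.9085388183594, 154.46304321289062), (42.292484283447266, 11.165714263916016), 3.5763344764709473)
brass/tape [141 220  17  30 259] ((149.0701446533203, 234.29638671875), (28.99219512939453, 9.08108139038086), 70.34617614746094)
brass/tape [114 231  26  25 160] ((130.1651611328125, 239.96832275390625), (30.60660743713379, 14.395196914672852), 42.273685455322266)
290 [(26, 70, 227), (26, 70, 227), (27, 68, 226), (14, 117, 174), (24, 22, 118), (25, 18, 156), (30, 17, 169), (30, 17, 178), (25, 17, 180), (30, 19, 178), (28, 24, 173), (27, 68, 220), (27, 68, 226), (27, 67, 227), (27, 67, 227), (27, 69, 227), (27, 68, 226)]
298 [(26, 71, 227), (26, 70, 227), (26, 72, 227), (23, 81, 216), (14, 94, 144), (30, 22, 182), (28, 21, 217), (35, 14, 229), (35, 14, 229), (28, 20, 214), (30, 21, 191), (24, 71, 154), (26, 71, 226), (26, 71, 
[... 2466 characters left out ...]

190 172 172 170 171 172 172 172 171 172 173 195  33  25 150 185 187 190 166  29  27 218 226 227 226 227 227 226 227 226 227 226 226 227 227
195 175 176 176 175 173 174 174 173 173 173 195  36  27  55 176 187 183  77  26  36 221 227 227 227 227 227 226 226 226 226 226 226 227 227
200 172 183 173 171 171 171 173 182 207 218 223 226 226 227 226 221 218 212 210 225 227 226 226 227 227 226 226 222 216 226 226 227 226 227
205 227 226 227 220 226 227 226 226 226 227 227 227 226 227 226 227 227 227 226 227 226 227 226 226 227 227 227 226 226 226 226 226 227 227
210 227 227 227 227 227 227 227 227 226 226 227 226 227 226 227 227 226 227 227 226 227 226 227 226 227 227 227 227 226 227 226 227 227 227
```

```bash
python3 - <<'E'
from h import *
from workcell import bot
im=cv2.imread('pics/w7.png'); w=np.load('w7.npz');K,R,t=w['K'],w['R'],w['t']
hsv=cv2.cvtColor(im,cv2.COLOR_BGR2HSV)
def tape(hsv,box,smin):
    x0,y0,x1,y1=box
    m=np.zeros(hsv.shape[:2],np.uint8); m[y0:y1,x0:x1]=cv2.inRange(hsv[y0:y1,x0:x1],(18,smin,130),(34,255,255))
    m=cv2.morphologyEx(m,cv2.MORPH_OPEN,np.ones((3,3)))
    n,l,st,ce=cv2.connectedComponentsWithStats(m);i=1+st[1:,4].argmax();c=np.argwhere(l==i)[:,::-1].astype(np.float32)
    return st[i],ce[i],cv2.minAreaRect(c)
print('w',T:=tape(hsv,(285,295,335,345),86))
a=np.array(T[2][0]);print('tape at .081/.06',cast(K,R,t,a,.081).round(4),cast(K,R,t,a,.06).round(4))
top=cv2.cvtColor(cv2.imread('pics/top0.png'),cv2.COLOR_BGR2HSV)
print([tuple(map(int,top[165,x])) for x in range(255,300,3)])
print('top',T2:=tape(top,(255,145,300,185),85)); a=np.array(T2[2][0]);print(cam('top',a,.081).round(4),cam('top',a,.06).round(4))
# tube silhouette (grey, low sat) in top picture
for v in (138,142,147,150,178,181,184):
    u=np.where((top[v,255:310,1]<45)&(top[v,255:310,2]>60))[0]+255
    if len(u): c=(u.min()+u.max()+1)/2; print('top row',v,u.min(),u.max(),cam('top',(c,v),.06).round(4))
for v in range(286,302,4):
    u=np.where((hsv[v,280:340,1]<50)&(hsv[v,280:340,2]>90))[0]+280; c=(u.min()+u.max()+1)/2;print('w row',v,u.min(),u.max(),cast(K,R,t,(c,v),.06).round(4))
g=cast(K,R,t,(311,190.5),.136);print('grip',g.round(4), cam('top',(272.7,274),.136).round(4))
for uv in [(297,191),(324,191)]: print(cast(K,R,t,uv,.136).round(4))
s=bot.observe()
for z in(.16,.099): print(go(s,(g[0],g[1],z),(np.pi,0,np.pi-.066)))
E
```

```text
w (array([294, 301,  36,  34, 791], dtype=int32), array([312.61694058, 319.58912769]), ((313.0000305175781, 318.5), (28.619203567504883, 33.71245193481445), 75.96376037597656))
tape at .081/.06 [ 0.5908 -0.1508  0.081 ] [ 0.6067 -0.1509  0.06  ]
[(25, 88, 131), (26, 87, 135), (27, 83, 136), (21, 131, 111), (22, 128, 135), (29, 116, 134), (32, 74, 134), (31, 89, 134), (27, 120, 134), (21, 136, 129), (22, 134, 101), (16, 135, 87), (14, 123, 108), (15, 119, 107), (14, 123, 108)]
top (array([265, 155,   8,  21, 123], dtype=int32), array([268.6097561 , 164.91056911]), ((268.6621398925781, 164.9729766845703), (20.54987335205078, 5.918363571166992), 80.53767395019531))
[ 0.5947 -0.1418  0.081 ] [ 0.5974 -0.1403  0.06  ]
top row 138 255 292 [ 0.6438 -0.1497  0.06  ]
top row 142 255 282 [ 0.637  -0.1411  0.06  ]
top row 147 257 283 [ 0.6283 -0.1436  0.06  ]
top row 150 261 284 [ 0.6231 -0.1479  0.06  ]
top row 178 266 289 [ 0.5749 -0.1562  0.06  ]
top row 181 267 290 [ 0.5697 -0.1578  0.06  ]
top row 184 268 300 [ 0.5645 -0.1672  0.06  ]
w row 286 280 322 [ 0.56   -0.1646  0.06  ]
w row 290 289 323 [ 0.5656 -0.1586  0.06  ]
w row 294 290 323 [ 0.5712 -0.158   0.06  ]
w row 298 291 324 [ 0.5769 -0.1568  0.06  ]
grip [ 0.4187 -0.1518  0.136 ] [ 0.4186 -0.1512  0.136 ]
[ 0.4191 -0.1639  0.136 ]
[ 0.4192 -0.1406  0.136 ]
(array([ 0.12, -0.21, 10.98]), array([-0.  , -0.05,  3.46]))
(array([ 0.11, -0.21, 17.08]), array([-0.  , -0.05,  3.46]))
```

Call:
servo_tool(plan=[[7,0.1,-0.2,4,0,0,2],[6,0.1,-0.2,8,0,0,3.5],[6,0.1,-0.2,12,0,0,3.5],[6,0.1,-0.2,15,0,0,3.5],[6,0.1,-0.2,17,0,0,3.5],[6,0.1,-0.2,17.1,0,0,3.5]])

```text
clock: 17.4
position: [0.418, -0.1515, 0.0973]
tool_rot: [-3.141, -0.004, 3.076]
force: [-0.0, -0.4, 0.9]
grip_width: 0.06
finger_force: 0.0
```

Call:
servo_tool(plan=[[4,0,0,0,0,0,0],[2,0,0,0,0,0,0],[1,0,0,0,0,0,0],[1,0,0,0,0,0,0],[1,0,0,0,0,0,0],[1,0,0,0,0,0,0],[1,0,0,0,0,0,0]], force=80)

```text
clock: 18.1
position: [0.42, -0.1519, 0.1004]
tool_rot: [-3.141, 0.002, 3.079]
force: [-0.4, -2.3, 7.4]
grip_width: 0.0232
finger_force: 77.9
```

```bash
python3 - <<'E'
from h import *
from workcell import bot
s=bot.observe();print(s['clock'],s['position'],s['tool_rot'],s['grip_width'])
im=cv2.imread('pics/w7.png'); w=np.load('w7.npz');K,R,t=w['K'],w['R'],w['t']
hsv=cv2.cvtColor(im,cv2.COLOR_BGR2HSV)
def pr(X): c=K@(R@X+t);return c[:2]/c[2]
top=cv2.cvtColor(cv2.imread('pics/top0.png'),cv2.COLOR_BGR2HSV)
for q in np.arange(-.026,.027,.002):
    X=np.array([.593+q*.986,-.1535+q*.168,.081]);u=pr(X).round().astype(int);v=proj('top',X).round().astype(int);print(round(q,3),u,hsv[u[1],u[0]],v,top[v[1],v[0]])
E
```

```text
18.1 [ 0.41997562 -0.15190604  0.10040164] [-3.14136578e+00  2.25823232e-03  3.07904189e+00] 0.02323533963672172
-0.026 [307 301] [ 43  10 231] [278 181] [107  16 143]
-0.024 [307 303] [ 38  12 230] [278 180] [103  13 138]
-0.022 [307 304] [ 38  12 230] [278 179] [109  14 141]
-0.02 [308 306] [ 45  11 231] [278 178] [110   6 137]
-0.018 [308 307] [ 41  12 231] [278 177] [ 90   7 137]
-0.016 [308 309] [ 34  38 224] [277 175] [113  16 142]
-0.014 [309 310] [ 31  77 228] [277 174] [ 33  62 135]
-0.012 [309 312] [ 31  89 229] [277 173] [ 32  76 138]
-0.01 [309 313] [ 31  89 229] [277 172] [ 32  84 137]
-0.008 [310 314] [ 31  89 229] [276 171] [ 33  71 137]
-0.006 [310 316] [ 31  90 229] [276 169] [ 32  74 137]
-0.004 [310 317] [ 31  89 229] [276 168] [ 32  76 135]
-0.002 [310 319] [ 31  91 229] [276 167] [ 33  79 138]
-0.0 [311 320] [ 31  89 229] [276 166] [ 31  83 136]
0.002 [311 321] [ 31  89 229] [275 165] [ 31  71 137]
0.004 [311 323] [ 30  91 228] [275 164] [ 32  75 136]
0.006 [312 324] [ 31  90 229] [275 162] [ 32  81 135]
0.008 [312 326] [ 31  90 229] [275 161] [ 34  79 135]
0.01 [312 327] [ 30  91 228] [275 160] [ 32  85 138]
0.012 [312 328] [ 30  92 228] [274 159] [ 34  76 134]
0.014 [313 330] [ 31  89 229] [274 158] [ 32  75 136]
0.016 [313 331] [ 31  89 229] [274 157] [ 33  83 138]
0.018 [313 333] [ 30  89 228] [274 155] [ 33  84 136]
0.02 [314 334] [ 31  67 229] [274 154] [ 32  85 138]
0.022 [314 335] [ 32  29 229] [273 153] [ 36  28 135]
0.024 [314 337] [ 36  16 229] [273 152] [102   9 138]
0.026 [314 338] [ 34  16 229] [273 151] [ 80  11 136]
```

Grip width is 23 mm, so the gauge is held. The tape runs from −15 to +21 mm about my guess, which puts its middle at (0.596, −0.153). Lift, carry, and lower astride the tube.

```bash
python3 - <<'E'
from h import *
from workcell import bot
s=bot.observe()
for p in[(.5972,-.1528,.225),(.5972,-.1528,.173)]: print(go(s,p,(np.pi,0,np.pi+.169)))
E
```

```text
(array([-17.72,   1.02, -12.42]), array([ -0.03,   0.13, -13.27]))
(array([-17.71,   1.02,  -7.22]), array([ -0.03,   0.13, -13.27]))
```

Call:
servo_tool(plan=[[1,0,0,-2,0,0,0],[1,0,0,-5,0,0,0],[1,0,0,-9,0,0,0],[1,-2,0.1,-12.4,0,0,-2],[1,-5.5,0.3,-12.4,0,0,-5],[1,-9.5,0.5,-12.4,0,0,-8],[1,-13.5,0.8,-12.4,0,0,-11],[1,-16.5,1,-12.4,0,0,-13.3],[1,-17.7,1.02,-12.4,0,0,-13.3],[1,-17.7,1.02,-12.4,0,0,-13.3]])

```text
clock: 19.1
position: [0.5975, -0.1522, 0.2234]
tool_rot: [-3.141, 0.0, -2.971]
force: [-0.1, 0.2, -4.2]
grip_width: 0.0233
finger_force: 79.4
```

Call:
servo_tool(plan=[[1,0,0,0,0,0,0],[1,0,0,0,0,0,0]])

```text
clock: 19.3
position: [0.5958, -0.1525, 0.2237]
tool_rot: [3.142, 0.0, -2.972]
force: [-0.6, -0.2, -3.3]
grip_width: 0.0228
finger_force: 79.4
```

```bash
python3 - <<'E'
from h import *
from workcell import bot
im,K,R,t,s=wrist(bot,'w8'); np.savez('w8.npz',K=K,R=R,t=t)
f=bot.grab_frame('top'); cv2.imwrite('pics/top8.png',f['frame'])
f=bot.grab_frame('side'); cv2.imwrite('pics/s8.png',f['frame'])
print(s['clock'],s['position'],s['tool_rot'],s['qpos'].round(2),s['force'],s['moment'],s['grip_width'])
print(go(s,(.5972,-.1528,.173),(np.pi,0,np.pi+.169)))
# where dial centre/needle/index should project
Rt=Ro.from_euler('xyz',s['tool_rot']).as_matrix()
# gauge frame: x=-toolx, y=tooly, z=-toolz ; origin = TCP + ( .0012,0,.1004) in tool
def G(p): return s['position']+Rt@(np.array([.0012,0,.1004])+np.array([-p[0],p[1],-p[2]]))
def pr(X): c=K@(R@X+t);return (c[:2]/c[2]).round(1)
for n,p in dict(centre=(-.011,0,.056),top=(-.011,0,.081),left=(-.011,.025,.056),right=(-.011,-.025,.056),bot=(-.011,0,.031),grip=(-.009,0,.136),i03=(-.011,.025*np.sin(.36),.056+.025*np.cos(.36))).items(): print(n,pr(G(p)))
E
```

```text
19.3 [ 0.59577335 -0.15249741  0.22372563] [ 3.14151456e+00  9.53055754e-05 -2.97219033e+00] [-0.2   0.57  0.53  1.66 -0.33  1.01  2.18] [-0.63702265 -0.1980267  -3.31393701] [-0.00508926  0.02688933 -0.00684919] 0.022751179034639173
(array([-0.14, -0.05,  5.07]), array([0.  , 0.01, 0.02]))
centre [314.1 213.6]
top [314.3 229.7]
left [356.  213.7]
right [272.2 213.6]
bot [313.9 201. ]
grip [315.  291.7]
i03 [330.9 228.6]
```

Call:
servo_tool(plan=[[1,-0.14,-0.05,1.5,0,0,0],[1,-0.14,-0.05,3,0,0,0],[1,-0.14,-0.05,4,0,0,0],[1,-0.14,-0.05,4.6,0,0,0],[1,-0.14,-0.05,4.9,0,0,0],[1,-0.14,-0.05,5.1,0,0,0],[1,-0.14,-0.05,5.15,0,0,0],[1,-0.14,-0.05,5.15,0,0,0]])

```text
clock: 20.25
position: [0.5982, -0.1529, 0.1731]
tool_rot: [3.141, 0.001, -2.972]
force: [-5.6, 1.5, 14.6]
grip_width: 0.0233
finger_force: 82.1
```

```bash
python3 - <<'E'
from h import *
from workcell import bot
im,K,R,t,s=wrist(bot,'w9'); np.savez('w9.npz',K=K,R=R,t=t)
print(s['clock'],s['position'],s['tool_rot'],s['force'],s['moment'],s['grip_width'])
hsv=cv2.cvtColor(im,cv2.COLOR_BGR2HSV)
sub=np.zeros(im.shape[:2],np.uint8); sub[190:260,260:370]=255
red=(cv2.inRange(hsv,(0,130,60),(8,255,255))|cv2.inRange(hsv,(172,130,60),(180,255,255)))&sub
y,x=np.where(red>0); print('red',list(zip(x.tolist(),y.tolist())))
wh=cv2.inRange(hsv,(0,0,150),(180,60,255))&sub
y,x=np.where(wh>0); print('white',x.min(),x.max(),y.min(),y.max())
for r in range(200,245,2): print(r,' '.join('%3d'%v for v in hsv[r,268:362:3,2]))
cv2.imwrite('pics/w9c.png',cv2.resize(im[185:265,250:380],None,fx=6,fy=6,interpolation=cv2.INTER_CUBIC))
E
```

```text
20.25 [ 0.5981965  -0.15286498  0.17306979] [ 3.14132494e+00  1.05320572e-03 -2.97172382e+00] [-5.62080943  1.53353892 14.6412606 ] [0.7786301  1.76035659 0.03988222] 0.02331916691484254
red [(332, 222), (333, 222), (334, 222), (335, 222), (331, 223), (332, 223), (333, 223), (334, 223), (335, 223), (336, 223), (337, 223), (332, 224), (333, 224), (334, 224), (335, 224), (336, 224), (337, 224), (338, 224), (339, 224), (332, 225), (333, 225), (334, 225), (335, 225), (336, 225), (337, 225), (338, 225), (339, 225), (340, 225), (333, 226), (334, 226), (335, 226), (336, 226), (337, 226), (338, 226), (339, 226), (340, 226), (341, 226), (342, 226), (336, 227), (337, 227), (338, 227), (339, 227), (340, 227), (341, 227), (342, 227), (337, 228), (338, 228), (339, 228), (340, 228), (341, 228), (342, 228), (338, 229), (339, 229), (340, 229)]
white 283 369 192 259
200 183 175 119 112 134 155 154 135 102  80  80  90 118 113  99  87  94 116 157 120  83  96 106 126 125 103 103 102 146 226 234 234
202 143 100 114 135 136 109  94  80  81  80  80  89 136 156 201 165 196 227 219 121  81  81  81  86  88  8
[... 2097 characters left out ...]
  51  33  25  22  20  20  16  16  14  15
236  10  12  12  12   9  11  12  13  14  14  17  19  23  25  29  31  45  27  26  29  36  33  30  25  21  19  14  15  13  10  11  13
238  11   9  11  12  12  11  12  11  17  24  25  23  20  22  23  25  32  25  25  27  29  29  26  23  13  13   9  10  10  11  11  10
240   9   9  10  12  10  12  12  13  21  26  25  27  25  27  26  27  27  29  29  29  29  30  24  16  11  11  12  10   9  10  10  12
242  13  11   9  10  12  13  11  12  21  26  26  27  27  26  28  26  26  27  29  29  31  32  25  11  10  11  10  11  11  10   9   9
244   9  11  11  10  12  10  10  13  22  20  20  18  17  18  16  20  18  17  21  21  22  24  23  12  10  12  11  11  10   7   8   9
```

View pics/w9c.png

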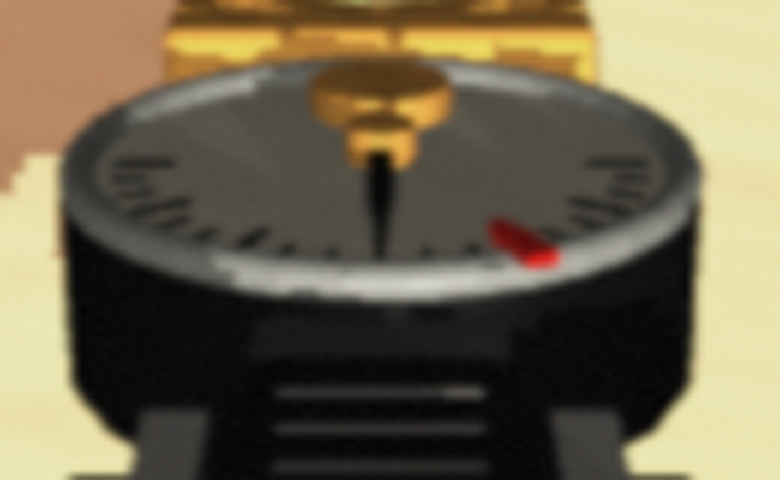

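The dial is clear: the needle is upright at column 313 with its tip at row 227. The red index's inner tip is at about (332.5, 222.5), which is about 0.46–0.48 rad. The foot is astride the tape with 15 N of bearing force. Now I rock about the tube axis, with a lever of 113 mm from the TCP.

Call:
servo_tool(plan=[[1,0,-0.59,0.02,-3,0,0],[1,0,-1.18,0.06,-6,0,0],[1,0,-1.77,0.14,-9,0,0],[1,0,-2.35,0.25,-12,0,0],[1,0,-2.93,0.39,-15,0,0],[1,0,-2.93,0.39,-15,0,0]])

```text
clock: 20.9
position: [0.6035, -0.1829, 0.169]
tool_rot: [2.877, 0.002, -2.974]
force: [-0.9, 4.3, 15.8]
grip_width: 0.0228
finger_force: 81.9
```

```bash
cat > dial.py <<'E'
from h import *
from workcell import bot
def look(name):
    im,K,R,t,s=wrist(bot,name)
    print(s['clock'],s['position'].round(4),s['tool_rot'].round(3),'q',s['qpos'].round(2),'F',s['force'].round(1),'M',s['moment'].round(2),s['grip_width'])
    Rt=Ro.from_euler('xyz',s['tool_rot']).as_matrix()
    c=s['position']+Rt@np.array([.0012,0,.1131]); print('v_centre',c.round(4))
    gx,gy,gz=-Rt[:,0],Rt[:,1],-Rt[:,2]; print('lean',np.arctan2(gy[2],gz[2]).round(4),'pitch of tube axis',np.degrees(np.arcsin(gx[2])).round(2),'yaw',np.degrees(np.arctan2(gx[1],gx[0])).round(2))
    hsv=cv2.cvtColor(im,cv2.COLOR_BGR2HSV)
    sub=np.zeros(im.shape[:2],np.uint8); sub[190:260,260:370]=255
    red=(cv2.inRange(hsv,(0,130,50),(8,255,255))|cv2.inRange(hsv,(172,130,50),(180,255,255)))&sub
    for r in range(213,232):
        d=hsv[r,285:350]; k=np.where(d[:,2]<52)[0]+285; x=np.where(red[r]>0)[0]
        print(r,'dark',k.tolist(),'red',x.tolist())
E
python3 -c "
from dial import *
look('w10')"
```

```text
20.9 [ 0.6035 -0.1829  0.169 ] [ 2.877e+00  2.000e-03 -2.974e+00] q [ 0.09  0.71  0.37  1.54 -0.52  1.13  2.41] F [-0.9  4.3 15.8] M [ 2.27  0.49 -0.  ] 0.022813594051657057
v_centre [ 0.5976 -0.1539  0.0598]
lean 0.2646 pitch of tube axis 0.12 yaw 9.59
213 dark [316, 317, 318, 319, 320, 321] red []
214 dark [316, 317, 318, 319, 320, 321, 322, 323] red []
215 dark [317, 318, 319, 320, 321, 322, 323, 324] red []
216 dark [318, 319, 320, 321, 322, 323, 324, 325] red []
217 dark [319, 320, 321, 322, 323, 324, 325, 326] red []
218 dark [320, 321, 322, 323, 324, 325, 326] red []
219 dark [321, 322, 323, 324, 325, 326, 327, 346, 347, 348, 349] red []
220 dark [322, 323, 324, 325, 326, 327, 328] red []
221 dark [325, 326, 327, 328, 329] red []
222 dark [326, 327, 328, 329, 330, 346, 347, 348, 349] red [332, 333, 334, 335]
223 dark [285, 294, 326, 327, 328, 329, 330, 341, 342, 349] red [331, 332, 333, 334, 335, 336, 337]
224 dark [285, 291, 292, 293, 294, 328, 329, 330, 341, 342, 343] red [332, 333, 334, 335, 336, 337, 338, 339]
225 dark [291, 292, 293, 313, 314] red [333, 334, 335, 336, 337, 338, 339, 340, 341]
226 dark [290, 291, 298, 313, 314, 328, 329] red [334, 335, 336, 337, 338, 339, 340, 341, 342]
227 dark [298, 306, 313, 314, 321, 329] red [336, 337, 338, 339, 340, 341, 342, 343]
228 dark [] red [337, 338, 339, 340, 341, 342, 343]
229 dark [] red [338, 339, 340, 341]
230 dark [] red []
231 dark [349] red []
```

Call:
servo_tool(plan=[[1,0,0,0,0,0,0],[1,0,0,0,0,0,0],[1,0,0,0,0,0,0],[1,0,0,0,0,0,0],[1,0,0,0,0,0,0],[1,0,0,0,0,0,0],[1,0,0,0,0,0,0],[1,0,0,0,0,0,0],[1,0,0,0,0,0,0]])

```text
clock: 21.85
position: [0.6037, -0.1821, 0.1693]
tool_rot: [2.881, 0.002, -2.972]
force: [-1.2, -1.0, 10.3]
grip_width: 0.0232
finger_force: 81.3
```

```bash
python3 -c "
from dial import *
look('w11')"
```

```text
21.85 [ 0.6037 -0.1821  0.1693] [ 2.881e+00  2.000e-03 -2.972e+00] q [ 0.09  0.71  0.37  1.54 -0.51  1.13  2.41] F [-1.2 -1.  10.3] M [0.53 0.53 0.13] 0.02324213953296073
v_centre [ 0.5978 -0.1535  0.06  ]
lean 0.2609 pitch of tube axis 0.12 yaw 9.72
213 dark [314, 315, 316, 317, 318, 319, 320] red []
214 dark [315, 316, 317, 318, 319, 320, 321] red []
215 dark [315, 316, 317, 318, 319, 320, 321] red []
216 dark [316, 317, 318, 319, 320, 321, 322] red []
217 dark [317, 318, 319, 320, 321, 322, 323] red []
218 dark [318, 319, 320, 321, 322, 323, 324, 345, 346] red []
219 dark [319, 320, 321, 322, 323, 324, 345, 346, 347, 348, 349] red []
220 dark [320, 321, 322, 323, 324] red []
221 dark [322, 323, 324, 325] red []
222 dark [322, 323, 324, 325, 326, 346, 347, 348, 349] red [332, 333, 334, 335]
223 dark [285, 293, 294, 323, 324, 325, 326, 341, 342] red [332, 333, 334, 335, 336, 337]
224 dark [285, 291, 292, 293, 294, 324, 325, 326, 341, 342, 343] red [332, 333, 334, 335, 336, 337, 338, 339]
225 dark [290, 291, 292, 313] red [332, 333, 334, 335, 336, 337, 338, 339, 340, 341]
226 dark [290, 291, 298, 312, 313, 314, 328, 329] red [333, 334, 335, 336, 337, 338, 339, 340, 341, 342]
227 dark [305, 312, 313, 314, 321] red [336, 337, 338, 339, 340, 341, 342]
228 dark [] red [337, 338, 339, 340, 341, 342]
229 dark [] red [338, 339, 340]
230 dark [] red []
231 dark [348, 349] red []
```

Call:
servo_tool(plan=[[1,0,-0.39,0.01,-2,0,0],[1,0,-0.79,0.03,-4,0,0],[1,0,-1.18,0.06,-6,0,0],[1,0,-1.18,0.06,-6,0,0]])

```text
clock: 22.3
position: [0.6056, -0.1936, 0.1653]
tool_rot: [2.773, 0.002, -2.973]
force: [0.9, 2.1, 12.5]
grip_width: 0.0228
finger_force: 81.3
```

```bash
python3 -c "
from dial import *
s=bot.observe();print(s['clock'],s['qpos'].round(3),s['tool_rot'],s['force'],s['moment'])"
```

```text
22.3 [ 0.188  0.754  0.318  1.475 -0.552  1.223  2.453] [ 2.77343151e+00  2.22449293e-03 -2.97337200e+00] [ 0.92206989  2.05269207 12.45078897] [ 1.61409992  0.01972349 -0.06861463]
```

Call:
servo_tool(plan=[[1,0,-0.3,0,-1.5,0,0],[1,0,-0.59,0.02,-3,0,0],[1,0,-0.79,0.03,-4,0,0],[1,0,-0.79,0.03,-4,0,0],[1,0,-0.79,0.03,-4,0,0],[1,0,-0.79,0.03,-4,0,0],[1,0,-0.79,0.03,-4,0,0],[1,0,-0.79,0.03,-4,0,0],[1,0,-0.79,0.03,-4,0,0],[1,0,-0.79,0.03,-4,0,0]])

```text
clock: 23.3
position: [0.6069, -0.2002, 0.1624]
tool_rot: [2.706, 0.002, -2.972]
force: [0.1, -0.1, 7.3]
grip_width: 0.0229
finger_force: 80.9
```

Call:
servo_tool(plan=[[1,0,0,0,0,0,0],[1,0,0,0,0,0,0],[1,0,0,0,0,0,0],[1,0,0,0,0,0,0],[1,0,0,0,0,0,0]])

```text
clock: 23.8
position: [0.6069, -0.2001, 0.1624]
tool_rot: [2.706, 0.002, -2.972]
force: [0.4, -0.5, 8.0]
grip_width: 0.0232
finger_force: 80.9
```

```bash
python3 -c "
from dial import *
look('w12')"
```

```text
23.8 [ 0.6069 -0.2001  0.1624] [ 2.706e+00  2.000e-03 -2.972e+00] q [ 0.25  0.79  0.27  1.43 -0.56  1.28  2.47] F [ 0.4 -0.5  8. ] M [ 0.64  0.02 -0.06] 0.023167862868575848
v_centre [ 0.5979 -0.1532  0.0599]
lean 0.4356 pitch of tube axis 0.13 yaw 9.73
213 dark [316, 317, 318, 319, 320, 321, 322, 323, 349] red []
214 dark [317, 318, 319, 320, 321, 322, 323, 324, 325] red []
215 dark [319, 320, 321, 322, 323, 324, 325, 326] red []
216 dark [320, 321, 322, 323, 324, 325, 326, 327, 328] red []
217 dark [321, 322, 323, 324, 325, 326, 327, 328, 329] red []
218 dark [323, 324, 325, 326, 327, 328, 329, 330] red []
219 dark [324, 325, 326, 327, 328, 329, 330, 331, 345, 346, 347, 348, 349] red []
220 dark [326, 327, 328, 329, 330, 331, 332, 349] red []
221 dark [328, 329, 330, 331, 332, 333] red []
222 dark [330, 331, 346, 347, 348, 349] red [332, 333, 334]
223 dark [285, 293, 294] red [331, 332, 333, 334, 335, 336, 337]
224 dark [285, 291, 292, 293, 294, 341, 342, 343] red [332, 333, 334, 335, 336, 337, 338]
225 dark [290, 291, 292, 313] red [332, 333, 334, 335, 336, 337, 338, 339, 340]
226 dark [289, 290, 291, 298, 312, 313, 314, 328] red [333, 334, 335, 336, 337, 338, 339, 340, 341, 342]
227 dark [298, 305, 312, 313, 314, 321] red [335, 336, 337, 338, 339, 340, 341, 342]
228 dark [] red [337, 338, 339, 340, 341, 342]
229 dark [] red [338, 339, 340, 341]
230 dark [] red []
231 dark [349] red []
```

```bash
python3 - <<'E'
import cv2,numpy as np
im=cv2.imread('pics/w12.png').astype(float); b,g,r=im[...,0],im[...,1],im[...,2]
w=np.clip(r-np.maximum(b,g)-12,0,None); y,x=np.mgrid[215:234,325:348]; w=(w[215:234,325:348]>15)*1.
cx,cy=(w*x).sum()/w.sum(),(w*y).sum()/w.sum()
P=np.cov(np.array([x.ravel(),y.ravel()]),aweights=w.ravel()); e=np.linalg.eigh(P)[1][:,1]
v=im.max(2); rows=np.arange(213,221); m=[]
for q in rows:
    d=np.clip(75-v[q,312:336],0,None); m.append((d*np.arange(312,336)).sum()/d.sum())
p=np.polyfit(rows,m,1); print('index',cx,cy,'slope',e[0]/e[1],'needle slope',p[0],'at cy',np.polyval(p,cy))
E
```

```text
index 337.2153846153846 225.93846153846152 slope 1.6952116505889543 needle slope 1.2272926047059693 at cy 336.0362141833623
```

Call:
servo_tool(plan=[[1,0,-0.12,0,-0.6,0,0],[1,0,-0.12,0,-0.6,0,0],[1,0,-0.12,0,-0.6,0,0],[1,0,-0.12,0,-0.6,0,0],[1,0,-0.12,0,-0.6,0,0],[1,0,-0.12,0,-0.6,0,0],[1,0,-0.12,0,-0.6,0,0],[1,0,-0.12,0,-0.6,0,0],[1,0,-0.12,0,-0.6,0,0],[1,0,-0.12,0,-0.6,0,0]])

```text
clock: 24.85
position: [0.6071, -0.2011, 0.1619]
tool_rot: [2.695, 0.002, -2.972]
force: [0.2, 0.1, 7.9]
grip_width: 0.023
finger_force: 80.9
```

```bash
python3 - <<'E'
from dial import *
look('w13')
def fit(n):
    im=cv2.imread(f'pics/{n}.png').astype(float); v=im.max(2); rows=np.arange(215,221); m=[]
    for q in rows:
        k=np.where(v[q,312:336]<52)[0]+312; d=75-v[q,k[0]-2:k[-1]+3]; d=np.clip(d,0,None); m.append((d*np.arange(k[0]-2,k[-1]+3)).sum()/d.sum())
    return np.polyfit(rows,m,1)
# calibrate: pivot from crossing of needle lines at known leans (0.0, .261, .4356, now)
L=[fit(n) for n in('w11','w12','w13')]
for p in L: print(p, np.polyval(p,[222.2,225.94]), 'pivot row@313.3',(313.3-p[1])/p[0])
E
```

```text
24.85 [ 0.6071 -0.2011  0.1619] [ 2.695e+00  2.000e-03 -2.972e+00] q [ 0.26  0.79  0.27  1.42 -0.57  1.29  2.47] F [0.2 0.1 7.9] M [ 0.77  0.06 -0.07] 0.023036785912520445
v_centre [ 0.5978 -0.1532  0.0598]
lean 0.4462 pitch of tube axis 0.12 yaw 9.73
213 dark [317, 318, 319, 320, 321, 322, 323, 349] red []
214 dark [317, 318, 319, 320, 321, 322, 323, 324, 325] red []
215 dark [318, 319, 320, 321, 322, 323, 324, 325, 326] red []
216 dark [320, 321, 322, 323, 324, 325, 326, 327, 328] red []
217 dark [322, 323, 324, 325, 326, 327, 328, 329] red []
218 dark [323, 324, 325, 326, 327, 328, 329, 330, 346] red []
219 dark [325, 326, 327, 328, 329, 330, 331, 345, 346, 347, 348, 349] red []
220 dark [327, 328, 329, 330, 331, 332, 333, 349] red []
221 dark [329, 330, 331, 332, 333] red []
222 dark [330, 331, 346, 347, 348, 349] red [331, 332, 333, 334]
223 dark [285, 294] red [331, 332, 333, 334, 335, 336, 337]
224 dark [285, 291, 292, 293, 294, 341, 342, 343] red [332, 333, 334, 335, 336, 337, 338]
225 dark [290, 291, 292, 313] red [332, 333, 334, 335, 336, 337, 338, 339, 340]
226 dark [290, 291, 298, 312, 313, 314, 328, 329] red [333, 334, 335, 336, 337, 338, 339, 340, 341, 342]
227 dark [298, 305, 312, 313, 314] red [336, 337, 338, 339, 340, 341, 342]
228 dark [] red [337, 338, 339, 340, 341, 342]
229 dark [] red [338, 339, 340, 341]
230 dark [] red []
231 dark [349] red []
[  0.72532574 162.6540452 ] [323.82142551 326.5341438 ] pivot row@313.3 207.6942064291339
[ 1.30231607 42.45169082] [331.82632089 336.69698298] pivot row@313.3 207.97432824339472
[ 1.41489242 18.27250952] [332.66160454 337.95330217] pivot row@313.3 208.51584684035612
```

The needle is on the index to about 0.005 rad. The bearing force is nearly vertical, so the lower V side is only lightly loaded. I'll press a little along the gauge's own axis so both sides bear firmly.

Call:
servo_tool(plan=[[1,0,0,0.07,0,0,0],[1,0,0,0.14,0,0,0],[1,0,0,0.14,0,0,0],[1,0,0,0.14,0,0,0],[1,0,0,0.14,0,0,0],[1,0,0,0.14,0,0,0],[1,0,0,0.14,0,0,0],[1,0,0,0.14,0,0,0],[1,0,0,0.14,0,0,0],[1,0,0,0.14,0,0,0]])

```text
clock: 25.9
position: [0.6072, -0.2011, 0.1618]
tool_rot: [2.696, 0.003, -2.972]
force: [-0.9, -4.3, 21.3]
grip_width: 0.0228
finger_force: 82.7
```

```bash
python3 - <<'E'
from dial import *
look('w14')
im=cv2.imread('pics/w14.png').astype(float); v=im.max(2); rows=np.arange(215,221); m=[]
for q in rows:
    k=np.where(v[q,312:336]<52)[0]+312; d=np.clip(75-v[q,k[0]-2:k[-1]+3],0,None); m.append((d*np.arange(k[0]-2,k[-1]+3)).sum()/d.sum())
print(np.polyval(np.polyfit(rows,m,1),225.94))
E
```

```text
25.9 [ 0.6072 -0.2011  0.1618] [ 2.696  0.003 -2.972] q [ 0.26  0.79  0.27  1.42 -0.57  1.29  2.47] F [-0.9 -4.3 21.3] M [1.53 0.7  0.18] 0.02278915039509338
v_centre [ 0.5982 -0.1533  0.0597]
lean 0.4454 pitch of tube axis 0.19 yaw 9.71
213 dark [317, 318, 319, 320, 321, 322, 323, 324] red []
214 dark [318, 319, 320, 321, 322, 323, 324, 325] red []
215 dark [319, 320, 321, 322, 323, 324, 325, 326, 327] red []
216 dark [320, 321, 322, 323, 324, 325, 326, 327, 328] red []
217 dark [322, 323, 324, 325, 326, 327, 328, 329] red []
218 dark [324, 325, 326, 327, 328, 329, 330, 345, 346, 347] red []
219 dark [325, 326, 327, 328, 329, 330, 331, 332, 346, 347, 348, 349] red []
220 dark [327, 328, 329, 330, 331, 332, 333] red []
221 dark [329, 330, 331, 332, 333, 346, 347] red []
222 dark [346, 347, 348, 349] red [331, 332, 333, 334, 335]
223 dark [285, 294, 341, 342] red [332, 333, 334, 335, 336, 337]
224 dark [285, 291, 292, 293, 294, 341, 342, 343] red [332, 333, 334, 335, 336, 337, 338, 339]
225 dark [290, 291, 292, 313] red [333, 334, 335, 336, 337, 338, 339, 340, 341]
226 dark [290, 291, 298, 313, 314, 328, 329] red [334, 335, 336, 337, 338, 339, 340, 341, 342]
227 dark [298, 305, 313, 314, 321] red [336, 337, 338, 339, 340, 341, 342]
228 dark [] red [337, 338, 339, 340, 341, 342]
229 dark [] red [338, 339, 340]
230 dark [] red []
231 dark [349] red []
338.5129847622882
```

```bash
python3 -c "
from workcell import bot
print(bot.job_done())"
```

```text
the job is handed in; nothing more can be done
None
```

I handed the job in at about 26 s. The setting block is home in the blue slot, on the second try after it first caught on the rim. The gauge is held astride the tape, both V sides loaded, leaning 0.445 rad with its needle within about 0.01 rad of the red index.

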